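Pack the second power module and close the carton

TASK

Finish packing this carton: lay the notched card separator flat on the module that is already inside, then set the second module, in its pink foam end caps, right way up on the separator without dropping it. Then close the carton properly: fold both short end flaps flat first, then both long flaps flat over them. Leave everything else on the bench as it stands.

Things in the scene. Friction and masses are not known exactly. Their poses are not given: they have to be found in the camera images.
- carton: Open brown shipping carton, fixed to the bench. Outside 128 (its x) x 206 (its y) mm, inside 120 x 198; walls and bottom 4 mm, rim 104 mm above the bench. Origin: centre of its underside, on the bench; z up. Four flaps hinge on the rim and start upright or leaning outwards. A first module like unit_top already lies in it, the tops of its end caps 50 mm above the bench.
- separator: Stiff light-brown card, 112 (its x) x 190 (its y) x 6 mm, 60 g, flat on the bench. Origin: centre of its underside. A finger notch 64 mm long (y) and 36 deep in the middle of each long side leaves a waist 40 mm wide in x to grip from above. Either way round. In the carton: 4 mm clearance all round, rests on the first module's end caps, underside 50 mm above the bench.
- unit_top: Second module: grey body, black fins on top, two pink foam end caps. Over all 112 (its x) x 190 (its y) x 46 mm, 0.35 to 0.6 kg. Origin: centre of its underside, z up. Grip the bare body across its 56 mm width (x): 126 mm long in y between the caps, 3 to 39 mm high (fins to 43). Either way round. On the separator: underside 56 mm above the bench, 4 mm clearance to the walls all round.
- short_left (a joint): Short end flap on the carton's +y end (rad): 0 = shut and level, 1.57 = upright, more = leaning outwards. Card 122 mm wide, 62 mm from crease to free edge, 4 mm thick; crease 106 mm above the bench. Turns easily (about 0.5 N at the free edge), stays where left, stops at 0.
- short_right (a joint): Short end flap on the carton's -y end (rad): 0 = shut and level, 1.57 = upright, more = leaning outwards. Card 122 mm wide, 62 mm from crease to free edge, 4 mm thick; crease 106 mm above the bench. Turns easily (about 0.5 N at the free edge), stays where left, stops at 0.
- long_far (a joint): Long flap on the carton's +x side (rad): 0 = shut and level, 1.57 = upright, more = leaning outwards. Card 204 mm wide, 62 mm from crease to free edge, 4 mm thick; crease 110 mm above the bench. Turns easily (about 0.5 N at the free edge), stays where left, stops at 0. It lies over the short flaps when shut: a short flap cannot go under a long flap that is already shut.
- long_near (a joint): Long flap on the carton's -x side (rad): 0 = shut and level, 1.57 = upright, more = leaning outwards. Card 204 mm wide, 62 mm from crease to free edge, 4 mm thick; crease 110 mm above the bench. Turns easily (about 0.5 N at the free edge), stays where left, stops at 0. It lies over the short flaps when shut, edge to edge with the other long flap.
- short_left_hinge (a point): Middle of the crease of short_left (carton frame: y = +102 mm).
- short_right_hinge (a point): Middle of the crease of short_right (carton frame: y = -102 mm).
- long_far_hinge (a point): Middle of the crease of long_far (carton frame: x = +63 mm).
- long_near_hinge (a point): Middle of the crease of long_near (carton frame: x = -63 mm).
- short_left_edge (a point): Middle of the free edge of short_left.
- short_right_edge (a point): Middle of the free edge of short_right.
- long_far_edge (a point): Middle of the free edge of long_far.
- long_near_edge (a point): Middle of the free edge of long_near.
- multimeter: Bystander: yellow multimeter, 85 x 170 x 36 mm, origin under its centre.
- driver_a: Bystander: red screwdriver lying down.
- driver_b: Bystander: orange screwdriver lying down.
- tape_roll: Bystander: roll of brown tape lying flat, 96 mm across, 48 mm high.
- cleaner_can: Bystander: standing spray can with a blue label, 54 mm across, 150 mm high.
- screw_tray: Bystander: shallow blue tray, 100 x 160 x 25 mm.
- spare_board: Bystander: bare green circuit board, 64 x 150 mm, parts up to 32 mm high.
There are look-alikes about, which are no part of the job. There is more than one size of the carton; the one meant has the size given above.

How it is judged:
On the way, in this order (a step that is already met when the one before it is completed fails the run):
1. the separator lies flat and square on the first module in the carton, released, with the second module not yet in (z of separator in the frame of carton between 0.046 and 0.054 m and horizontal distance between separator and carton below 0.01 m and angle between separator's own z axis and vertical below 0.06 rad and angle between the y axis of separator and the y axis of carton, either way round below 0.1 rad and contact force between the fingers and separator below 0.05 N and horizontal distance between unit_top and carton above 0.1 m), for 0.2 s.
2. the second module stands right way up on the separator in the carton, released (z of separator in the frame of carton between 0.046 and 0.054 m and horizontal distance between each of separator, unit_top and carton below 0.01 m and angle between each of separator, unit_top's own z axis and vertical below 0.06 rad and angle between the y axis of each of separator, unit_top and the y axis of carton, either way round below 0.1 rad and z of unit_top in the frame of carton between 0.052 and 0.06 m and contact force between the fingers and unit_top below 0.05 N), for 0.2 s.
3. both short flaps are folded flat while both long flaps are still open (value of joint each of short_left, short_right below 0.12 rad and value of joint each of long_near, long_far above 0.6 rad), for 0.1 s.
At the end, for the whole second after the job is handed in: All four flaps flat (within 0.12 rad), short ones folded first; separator flat on the first module (underside 46-54 mm up), second module right way up on it (underside 52-60 mm up), each within 10 mm of the carton's middle, 0.10 rad of square and 0.06 rad of level, at rest (z of separator in the frame of carton between 0.046 and 0.054 m and horizontal distance between each of separator, unit_top and carton below 0.01 m and angle between each of separator, unit_top's own z axis and vertical below 0.06 rad and angle between the y axis of each of separator, unit_top and the y axis of carton, either way round below 0.1 rad and z of unit_top in the frame of carton between 0.052 and 0.06 m and value of joint each of short_left, short_right, long_near, long_far below 0.12 rad and linear speed of unit_top below 0.02 m/s); the robot touches nothing.
It fails at once if the second module is dropped: it falls freely by more than about 20 mm (linear speed of unit_top above 0.6 m/s and contact force between the fingers and unit_top below 0.05 N).
It fails at once if another thing on the bench is shifted by more than 25 mm (distance of any of multimeter, driver_a, driver_b, tape_roll, cleaner_can, screw_tray, spare_board from where it was at the start of the episode above 0.025 m).
It also fails if it takes over 72 s, if anything falls off the work surface, if the arm or the gripper's body presses on something with over 40 N, if the wrist force passes 120 N, or if a joint passes its speed limit or range.

ROBOT

A 7-joint arm with a two-finger parallel gripper is mounted at the origin on the work surface. World frame = base frame: x ahead of the robot, y to its left, z up, the work surface at z = 0. Lengths are in m, angles in rad, forces in N, time in s.
With the tool pointing down it reaches from about 0.425 to 0.825 m from the base axis. Payload 3.6 kg.
Tool frame: the origin (TCP) lies on the centre line of the jaws, within the pads' length; the fingertips stand ctrl.nose_length ahead of it and the grasp point (between the pads) is the TCP (ctrl.nose_length is the distance from the TCP to the fingertips, in m); z points along the fingers, y is the line along which they close (so a half turn about z gives the same grasp; the last joint's range is limited). The gripper opens to 85 mm and grips with 20 to 120 N. Pads are 22 mm wide; open, the fingers measure 114 mm over their backs; the gripper's body (76 mm by 85 mm) begins 54 mm behind the grasp point. The pads swing forward as they close: fully open they stand 13 mm farther back than shut.
Start: joints at [1.323, 0.615, -0.013, 1.423, 0.008, 1.103, -0.04], TCP at [0.143, -0.634, 0.25] pointing down, gripper open.
Joint ranges: [-3.12, 3.12], [-0.3, 2.06], [-1.34, 1.32], [0.26, 2.42], [-1.36, 4.5], [0.01, 1.98], [-2.84, 2.84]. Speed limits (rad/s): [2.79, 2.79, 3.14, 3.14, 3.14, 3.14, 3.14].

INTERFACE

Orientations are given as [roll, pitch, yaw] about the fixed x, y, z axes, in that order (R = Rz(yaw) Ry(pitch) Rx(roll)).
In Python, from cell import ctrl gives the robot as it stands.
- The arm moves only by the tool move_arm, never from a script. Its argument "moves" is a list of rows, each an object of numbers: "dx", "dy", "dz": the shift along the tool's x, y, z in m; "rx", "ry", "rz": the turn, a rotation vector about the tool's x, y, z in degrees; "hand": the opening in per cent of the stroke, from 0 (shut) to 100 (fully open). A call has 1 to 12 rows; each row is the pose to reach, as a shift and turn from the pose commanded when the call began, along the tool's axes at that moment; what a row does not reach only later rows make up. A row lasts 1/12 s, in which the tool goes at most 41.7 mm and 7.16 degrees, less where a joint would pass 70% of its speed; a pose out of reach is approached as far as the arm can. A call with a gripper value outside its range is refused whole. The fingers move at their own pace and stop on an object; "grip_force" is the grip in N (left out, the last holds). Time passes only in rows, so rows that repeat a pose let the fingers close. It gives the time, the measured TCP pose, the force, the opening and the grip force at its end, in the units of the state.
- ctrl.read_state(): the state, without advancing time (a new reading comes with each control period).
- ctrl.capture(name): name is "scene" or "top" or "wrist"; returns a dict with "frame" (480x640x3 uint8, red, green, blue), "K" (3x3 intrinsics, pixels), "k1" (the pictures are not rectified: a ray, as slopes to the right and down, at radius r is drawn at 1 + k1 r^2 times it, then the intrinsics apply), "rvec" (rotation vector, rad) and "tvec" (3), from world to camera coordinates, as OpenCV has them; the wrist camera has in their place "tool_from_camera" (4x4, takes a point from camera to tool coordinates, whose origin is the TCP and whose axes are the flange's). Camera axes: x right, y down, z forward; pixel columns grow to the right and rows downward; lengths in m; the calibration is good to about 2 mm. A picture is of the moment at which its call begins: read the wrist's pose just before it. There is no depth.
- ctrl.sign_off(): hands the job in; it is judged then, once.
Trained networks look in a picture, given as the dict that the camera call returned (one of the last four; its "shot" number tells which), for a name from the list of things; names that differ only in an ending like _2 or _b are one class to them, and where a whole thing is asked for, a point or a joint stands for the part that bears it (a point fixed in the world has none). Each returns a list of dicts, best first, with "score" (0 to 1); they miss things now and then, are a little off and sometimes report something else, mostly with a low value. They report only what shows in the picture. A call takes as long as a camera call. They do not tell look-alikes from the thing itself.
- ctrl.search_frame(picture, target): "pixel" ([column, row] in pixels, amid what is visible of it).
The state is a dict: "time": time; "q": joint angles; "joint_vel": joint speeds; "effort": joint torques, N m; "tcp_pos": TCP position; "tcp_rot": TCP orientation; "ft_force": force on the tool from outside, world axes, zero at the start; "wrist_torque": the same for the moment, N m; "opening": opening from 0.0 (shut) to 1.0 (fully open); "grasp_force": force on a finger pad.
Only numpy, scipy, OpenCV 4.12 (cv2) and the standard library are available. Lean on these libraries where they do the work, as an engineer would, in place of code of your own. Each camera call takes 0.05 s, during which the arm holds its last target. There are 200 camera calls.

## Working session

There is one attempt and no reset: what is moved stays moved. The work goes in short steps, Python scripts to look and compute and a tool call to move; the robot and the scene stay as the last step left them, time stands still between calls to the robot, and variables do not carry over. Pictures are saved under pics/ and viewed, at most 10 in all, crops included, and the job is handed in when it is done.

Besides the shell and the picture viewer there is one more tool, called after ">>>" as name(argument=value, ...) on one line, values as JSON. move_arm: Moves the arm, as the interface text tells. Its arguments: {"type":"object","properties":{"moves":{"type":"array"},"grip_force":{"type":"number"}},"required":["moves"]}

```bash
ls; mkdir -p pics
cat > h.py <<'E'
import numpy as np, cv2
from scipy.spatial.transform import Rotation as R
from cell import ctrl
def cam(p, st=None):
    """returns world-from-camera R,t"""
    if 'rvec' in p:
        Rc=cv2.Rodrigues(np.array(p['rvec'],float))[0]; return Rc.T, -Rc.T@np.array(p['tvec'],float).ravel()
    T=np.array(p['tool_from_camera']); Rt=R.from_euler('xyz',st['tcp_rot']).as_matrix()
    return Rt@T[:3,:3], Rt@T[:3,3]+np.array(st['tcp_pos'])
def und(p,px):
    K=np.array(p['K']); d=(np.atleast_2d(px)-K[:2,2])/[K[0,0],K[1,1]]
    u=d.copy()
    for _ in range(20): u=d/(1+p['k1']*(u**2).sum(1,keepdims=True))
    return u
def onplane(p,px,z,st=None):
    Rw,t=cam(p,st); u=und(p,px); r=np.c_[u,np.ones(len(u))]@Rw.T
    return t+r*((z-t[2])/r[:,2:])
def proj(p,X,st=None):
    Rw,t=cam(p,st); c=(np.atleast_2d(X)-t)@Rw; u=c[:,:2]/c[:,2:]
    u=u*(1+p['k1']*(u**2).sum(1,keepdims=True)); K=np.array(p['K'])
    return u*[K[0,0],K[1,1]]+K[:2,2]
def save(p,n): cv2.imwrite('pics/'+n+'.png',p['frame'][:,:,::-1])
E
python3 - <<'E'
from h import *
print({k:np.round(v,3) for k,v in ctrl.read_state().items()}, ctrl.nose_length)
for c in ('top','scene'):
    p=ctrl.capture(c); save(p,c); print(c,np.round(p['K'],1).tolist(),p['k1'],np.round(cam(p)[1],3))
    for n in ['carton','separator','unit_top','long_near','long_far','short_left','short_right','multimeter','tape_roll','cleaner_can','screw_tray','spare_board','driver_a','driver_b']:
        print(n,[(np.round(d['pixel']).tolist(),round(d['score'],2)) for d in ctrl.search_frame(p,n)][:4])
E
```

```text
pics
{'time': np.float64(0.0), 'q': array([ 1.323,  0.616, -0.013,  1.425,  0.008,  1.103, -0.04 ]), 'joint_vel': array([-0.001, -0.001,  0.001, -0.002, -0.   , -0.001,  0.001]), 'effort': array([-0.0000e+00, -4.6921e+01,  2.5900e-01, -1.7103e+01,  1.0000e-02,
        1.0000e-02,  0.0000e+00]), 'tcp_pos': array([ 0.143, -0.633,  0.249]), 'tcp_rot': array([-3.139,  0.   ,  0.222]), 'ft_force': array([ 0.378, -0.05 , -0.423]), 'wrist_torque': array([-0.053,  0.038, -0.034]), 'grasp_force': np.float64(0.0), 'opening': np.float64(0.998)} 0.019
top [[481.1, 0.0, 319.4], [0.0, 481.1, 230.4], [0.0, 0.0, 1.0]] -0.06816134665188688 [0.31  0.018 1.339]
carton [([382.0, 318.0], 0.98), ([416.0, 161.0], 0.7), ([317.0, 206.0], 0.67)]
separator [([219.0, 235.0], 0.64)]
unit_top [([436.0, 255.0], 0.72)]
long_near [([317.0, 245.0], 0.95), ([379.0, 327.0], 0.63)]
long_far [([384.0, 308.0], 0.84), ([317.0, 189.0], 0.83)]
short_left [([270.0, 214.0], 0.77)]
short_right [([359.0, 214.0], 0.98)]
multimeter [([328.0, 167.0], 0.78)]
tape_roll [([416.0, 163.0], 0.87), ([135.0, 290.0], 0.61)]
cleaner_can [([5
[... 399 characters left out ...]
[270.0, 215.0], 0.56), ([285.0, 238.0], 0.24)]
separator [([421.0, 267.0], 0.97)]
unit_top [([214.0, 252.0], 0.56)]
long_near [([272.0, 203.0], 0.64), ([330.0, 220.0], 0.63), ([221.0, 306.0], 0.35)]
long_far [([330.0, 252.0], 0.78), ([269.0, 205.0], 0.78)]
short_left [([370.0, 235.0], 0.88), ([324.0, 221.0], 0.72)]
short_right [([289.0, 237.0], 0.77)]
multimeter [([316.0, 316.0], 0.59)]
tape_roll [([223.0, 316.0], 0.91)]
cleaner_can [([151.0, 216.0], 0.74), ([330.0, 247.0], 0.71)]
screw_tray [([480.0, 232.0], 0.88)]
spare_board []
driver_a [([330.0, 221.0], 0.64), ([401.0, 287.0], 0.59), ([214.0, 251.0], 0.21)]
driver_b [([330.0, 221.0], 0.64), ([401.0, 287.0], 0.59), ([214.0, 251.0], 0.21)]
```

View pics/top.png

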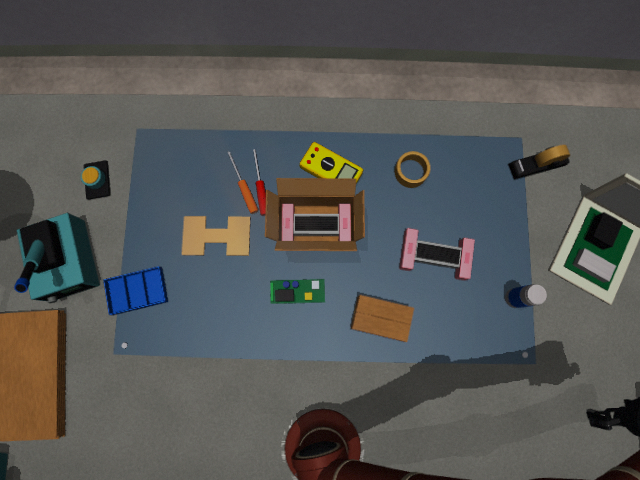

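View pics/scene.png

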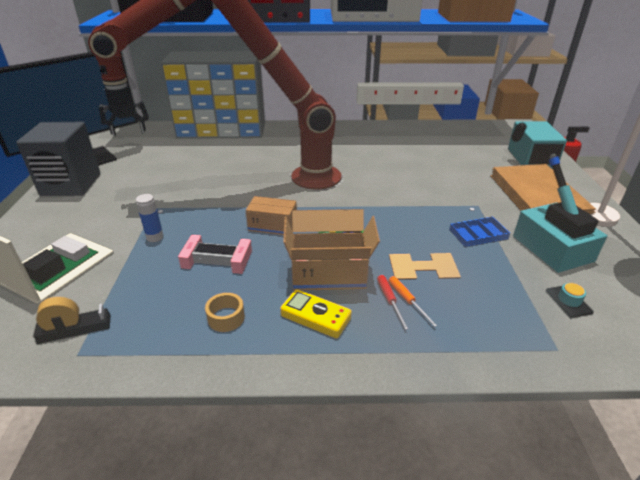

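The top view has the target carton open at about (316,214), with the first module's pink caps inside. The separator is at (216,236) and unit_top at (438,255). The closed box at (382,328) is a look-alike. The scene view agrees: carton at about (330,245), separator at (425,266), unit_top at (215,254).

Run:
```python
from h import *
p=ctrl.capture('top'); im=cv2.cvtColor(p['frame'],cv2.COLOR_RGB2HSV)
f=p['frame'].astype(int)
for n,px in dict(sep=(190,225),pink=(467,258),pinkin=(288,222),rimflap=(317,187),nearwall=(317,245)).items(): print(n,im[px[1],px[0]],f[px[1],px[0]])
def rect(mask,z):
    ys,xs=np.nonzero(mask); P=onplane(p,np.c_[xs,ys].astype(float),z)[:,:2]
    r=cv2.minAreaRect((P*1000).astype(np.float32)); return np.round(r[0],1),np.round(r[1],1),round(r[2],2),len(xs)
H,S,V=im[...,0],im[...,1],im[...,2]
def box(m,x0,x1,y0,y1):
    o=np.zeros_like(m); o[y0:y1,x0:x1]=m[y0:y1,x0:x1]; return o
m=box((H<28)&(V>120)&(S>40),170,258,205,265); print('sep',rect(m,.006))
m=box(((H>165)|(H<8))&(V>140)&(S>40),390,485,220,285); print('unit',rect(m,.046))
m=box(((H>165)|(H<8))&(V>140)&(S>40),275,360,195,250); print('inner',rect(m,.05))
m=box(((H<25)&(S>60)),262,368,172,256); print('carton',rect(m,.14))
print('pts', np.round(onplane(p,[[316,214]],.1),3))
# bystanders
for n,q,z in [('meter',(331,165),.036),('tape',(413,169),.048),('drv',(262,200),.03),('drv2',(248,200),.03),('board',(298,291),.02),('can',(530,295),.15),('decoy',(382,318),.05)]: print(n,np.round(onplane(p,[q],z)[0],3))
p=ctrl.capture('wrist'); save(p,'w0'); print(np.round(p['K'],1).tolist(),p['k1'],np.round(p['tool_from_camera'],3).tolist())
```

```text
sep [ 17 125 176] [176 139  90]
pink [174 119 187] [187 100 116]
pinkin [173 113 185] [185 103 121]
rimflap [ 16 153 110] [110  79  44]
nearwall [ 16 151  96] [96 69 39]
sep (array([581.3, 308.6]), array([145. , 207.8]), 0.63, 2096)
unit (array([ 522.1, -303.5]), array([187.5, 110.5]), 81.47, 889)
inner (array([599.9,  32.5]), array([101.4, 188. ]), 1.42, 811)
carton (array([609.7,  40.7]), array([206.5, 264.3]), 1.47, 5038)
pts [[0.61  0.032 0.1  ]]
meter [ 0.77  -0.006  0.036]
tape [ 0.76  -0.238  0.048]
drv [0.664 0.186 0.03 ]
drv2 [0.663 0.226 0.03 ]
board [0.412 0.077 0.02 ]
can [ 0.404 -0.507  0.15 ]
decoy [ 0.344 -0.149  0.05 ]
[[346.6, 0.0, 320.5], [0.0, 346.6, 241.9], [0.0, 0.0, 1.0]] -0.05783502172779293 [[0.0, -0.955, -0.295, 0.075], [1.0, 0.0, 0.0, -0.001], [-0.0, -0.295, 0.955, -0.124], [0.0, 0.0, 0.0, 1.0]]
```

Run:
```python
import cv2
a=cv2.imread('pics/top.png')[165:265,255:375]; b=cv2.imread('pics/scene.png')[195:295,270:390]
import numpy as np
cv2.imwrite('pics/crop.png',np.hstack([cv2.resize(x,(400,333),interpolation=cv2.INTER_CUBIC) for x in (a,b)]))
```

```text
(no output)
```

View pics/crop.png

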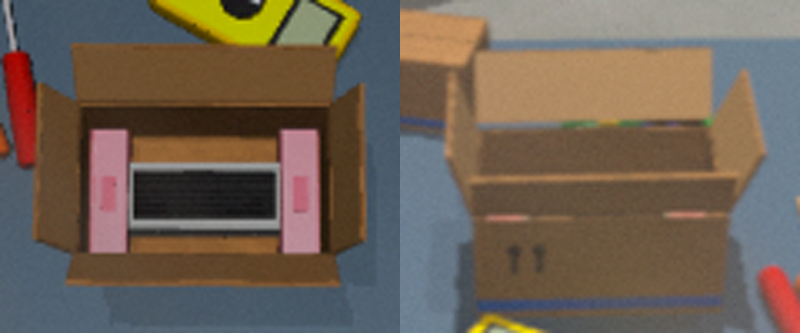

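The crop shows all four flaps leaning slightly outwards. The carton is nearly square to the base, centred near (0.607, 0.032). I'll move above unit_top for a wrist view.

>>> move_arm(moves=[{"dx":0.442,"dy":-0.239,"dz":-0.1,"rz":-68.8},{"dx":0.442,"dy":-0.239,"dz":-0.1,"rz":-68.8},{"dx":0.442,"dy":-0.239,"dz":-0.1,"rz":-68.8},{"dx":0.442,"dy":-0.239,"dz":-0.1,"rz":-68.8},{"dx":0.442,"dy":-0.239,"dz":-0.1,"rz":-68.8},{"dx":0.442,"dy":-0.239,"dz":-0.1,"rz":-68.8},{"dx":0.442,"dy":-0.239,"dz":-0.1,"rz":-68.8},{"dx":0.442,"dy":-0.239,"dz":-0.1,"rz":-68.8},{"dx":0.442,"dy":-0.239,"dz":-0.1,"rz":-68.8},{"dx":0.442,"dy":-0.239,"dz":-0.1,"rz":-68.8},{"dx":0.442,"dy":-0.239,"dz":-0.1,"rz":-68.8},{"dx":0.442,"dy":-0.239,"dz":-0.1,"rz":-68.8}])

```text
$.moves[0]: bad value
```

>>> move_arm(moves=[{"dx":0,"dy":0,"dz":0},{"dx":0,"dy":0,"dz":0},{"dx":0,"dy":0,"dz":0}])

```text
$.moves[0]: bad value
```

```bash
cat >> h.py <<'E'
def wrist(n=None):
    s=ctrl.read_state(); p=ctrl.capture('wrist')
    if n: save(p,n)
    return s,p
def goto(x,y,z,yawdeg,s=None):
    """dx dy dz rz to reach world pose, tool down"""
    s=s or ctrl.read_state(); Rt=R.from_euler('xyz',s['tcp_rot']); G=R.from_euler('xyz',[np.pi,0,np.radians(yawdeg)])
    d=Rt.inv().apply(np.array([x,y,z])-s['tcp_pos']); r=np.degrees((Rt.inv()*G).as_rotvec())
    print('t',round(s['time'],2),'goto',np.round(d*1000,1),'rot',np.round(r,2))
def pinkrect(s,p,z,b=None):
    im=cv2.cvtColor(p['frame'],cv2.COLOR_RGB2HSV); H,S,V=cv2.split(im)
    m=((((H>165)|(H<8))&(V>90)&(S>50))*255).astype(np.uint8); m=cv2.morphologyEx(m,cv2.MORPH_OPEN,np.ones((3,3)))
    n,l,st,c=cv2.connectedComponentsWithStats(m); out=[]
    for i in range(1,n):
        if st[i,4]>150:
            ys,xs=np.nonzero(l==i); P=onplane(p,np.c_[xs,ys].astype(float),z,s)[:,:2]*1000
            r=cv2.minAreaRect(P.astype(np.float32)); out.append((r,st[i,4])); print('pink',np.round(r[0],1),np.round(r[1],1),round(r[2],1),st[i,4],np.round(c[i]))
    return out
E
python3 - <<'E'
from h import *
s,p=wrist('w1'); print({k:np.round(s[k],3) for k in ('time','q','tcp_pos','tcp_rot')})
pinkrect(s,p,.046)
E
```

```text
{'time': np.float64(1.6), 'q': array([ 1.323,  0.615, -0.013,  1.423,  0.008,  1.103, -0.04 ]), 'tcp_pos': array([ 0.143, -0.634,  0.25 ]), 'tcp_rot': array([-3.142, -0.   ,  0.222])}
```

View pics/w1.png

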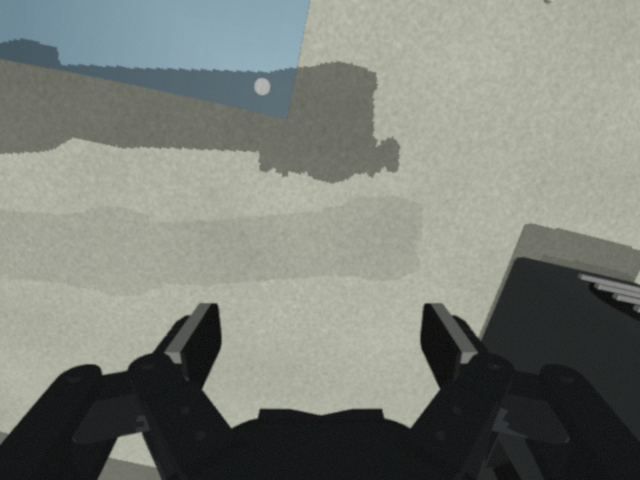

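The wrist view is still at the start pose, with only bench and fingers showing. The move was refused, so I'll give every key in the rows.

>>> move_arm(moves=[{"dx":0.442,"dy":-0.239,"dz":-0.1,"rx":0,"ry":0,"rz":-68.8,"hand":100},{"dx":0.442,"dy":-0.239,"dz":-0.1,"rx":0,"ry":0,"rz":-68.8,"hand":100},{"dx":0.442,"dy":-0.239,"dz":-0.1,"rx":0,"ry":0,"rz":-68.8,"hand":100},{"dx":0.442,"dy":-0.239,"dz":-0.1,"rx":0,"ry":0,"rz":-68.8,"hand":100},{"dx":0.442,"dy":-0.239,"dz":-0.1,"rx":0,"ry":0,"rz":-68.8,"hand":100},{"dx":0.442,"dy":-0.239,"dz":-0.1,"rx":0,"ry":0,"rz":-68.8,"hand":100},{"dx":0.442,"dy":-0.239,"dz":-0.1,"rx":0,"ry":0,"rz":-68.8,"hand":100},{"dx":0.442,"dy":-0.239,"dz":-0.1,"rx":0,"ry":0,"rz":-68.8,"hand":100},{"dx":0.442,"dy":-0.239,"dz":-0.1,"rx":0,"ry":0,"rz":-68.8,"hand":100},{"dx":0.442,"dy":-0.239,"dz":-0.1,"rx":0,"ry":0,"rz":-68.8,"hand":100},{"dx":0.442,"dy":-0.239,"dz":-0.1,"rx":0,"ry":0,"rz":-68.8,"hand":100},{"dx":0.442,"dy":-0.239,"dz":-0.1,"rx":0,"ry":0,"rz":-68.8,"hand":100}])

```text
time: 2.65
tcp_pos: [0.5135, -0.3104, 0.3486]
tcp_rot: [3.141, 0.0, 1.422]
ft_force: [1.2, -0.4, -0.4]
opening: 0.999
grasp_force: 0.0
```

>>> move_arm(moves=[{"dx":0,"dy":0,"dz":0,"rz":0,"hand":100},{"dx":0,"dy":0,"dz":0,"rz":0,"hand":100}])

```text
$.moves[0]: bad value
```

Run:
```python
from h import *
s,p=wrist('w2'); print({k:np.round(s[k],3) for k in ('time','q','joint_vel','tcp_pos','tcp_rot')})
pinkrect(s,p,.046)
goto(.607,.032,.38,91.4)
```

```text
{'time': np.float64(2.65), 'q': array([ 0.74 ,  0.484, -0.386,  1.409,  0.184,  1.283,  0.193]), 'joint_vel': array([-0.833,  0.191, -0.036, -0.587,  0.07 ,  0.402, -0.786]), 'tcp_pos': array([ 0.514, -0.31 ,  0.349]), 'tcp_rot': array([3.141, 0.   , 1.422])}
pink [ 522.9 -228.6] [20.4 92.4] 81.3 881 [308. 133.]
pink [ 473.  -354.6] [12.1 27.1] 81.5 191 [295. 238.]
pink [ 553.  -366.8] [13.3 28.7] 78.2 198 [357. 238.]
pink [ 509.5 -381.3] [11.  30.1] 81.5 211 [326. 253.]
t 2.7 goto [340.6  40.5 -26.3] rot [ 0.62 -0.44 -9.01]
```

Run:
```python
from h import *
s,p=wrist('w3'); print({k:np.round(s[k],3) for k in ('time','joint_vel','tcp_pos','tcp_rot')})
pinkrect(s,p,.046)
goto(.607,.032,.38,91.4)
```

```text
{'time': np.float64(2.7), 'joint_vel': array([ 0.036, -0.032, -0.046,  0.069, -0.047, -0.042,  0.143]), 'tcp_pos': array([ 0.522, -0.3  ,  0.35 ]), 'tcp_rot': array([ 3.131, -0.008,  1.438])}
pink [ 532.3 -226.4] [ 30.  110.7] 80.6 1524 [309. 143.]
pink [ 471.9 -354. ] [13.6 25. ] 82.2 190 [286. 248.]
pink [ 532.4 -363.7] [13.7 66.7] 82.2 298 [340. 249.]
pink [ 509.4 -382.2] [12.6 29.1] 82.2 220 [317. 263.]
t 2.75 goto [343.6  42.7 -27.9] rot [ 0.44 -0.32 -9.03]
```

View pics/w3.png

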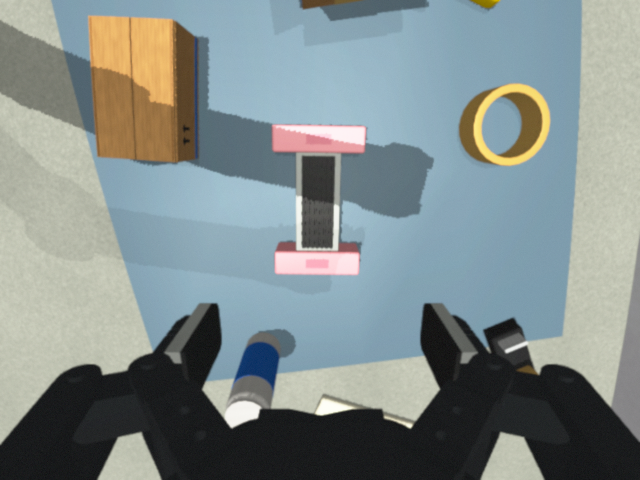

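w3 shows unit_top complete: the far cap at (319,138) and near cap at (317,260). The decoy carton and tape are clear of it. Next is a view of the carton.

>>> move_arm(moves=[{"dx":0.343,"dy":0.042,"dz":-0.028,"rx":0.4,"ry":-0.3,"rz":-9,"hand":100},{"dx":0.343,"dy":0.042,"dz":-0.028,"rx":0.4,"ry":-0.3,"rz":-9,"hand":100},{"dx":0.343,"dy":0.042,"dz":-0.028,"rx":0.4,"ry":-0.3,"rz":-9,"hand":100},{"dx":0.343,"dy":0.042,"dz":-0.028,"rx":0.4,"ry":-0.3,"rz":-9,"hand":100},{"dx":0.343,"dy":0.042,"dz":-0.028,"rx":0.4,"ry":-0.3,"rz":-9,"hand":100},{"dx":0.343,"dy":0.042,"dz":-0.028,"rx":0.4,"ry":-0.3,"rz":-9,"hand":100},{"dx":0.343,"dy":0.042,"dz":-0.028,"rx":0.4,"ry":-0.3,"rz":-9,"hand":100},{"dx":0.343,"dy":0.042,"dz":-0.028,"rx":0.4,"ry":-0.3,"rz":-9,"hand":100},{"dx":0.343,"dy":0.042,"dz":-0.028,"rx":0.4,"ry":-0.3,"rz":-9,"hand":100},{"dx":0.343,"dy":0.042,"dz":-0.028,"rx":0.4,"ry":-0.3,"rz":-9,"hand":100},{"dx":0.343,"dy":0.042,"dz":-0.028,"rx":0.4,"ry":-0.3,"rz":-9,"hand":100}])

```text
time: 3.67
tcp_pos: [0.6046, 0.0217, 0.3758]
tcp_rot: [-3.134, 0.005, 1.581]
ft_force: [0.4, -1.2, -0.7]
opening: 1.0
grasp_force: 0.0
```

```bash
python3 - <<'E'
t=open('h.py').read()
i=t.index("    im=cv2.cvtColor(p['frame'],cv2.COLOR_RGB2HSV); H,S,V"); j=t.index("m=cv2.morphologyEx")
t=t[:i]+"    r_,g_,b_=[p['frame'][...,k].astype(int) for k in range(3)]\n    m=(((r_-g_>22)&(b_>g_-3))*255).astype(np.uint8); "+t[j:]
open('h.py','w').write(t)
E
python3 - <<'E'
from h import *
ctrl.capture('top'); s,p=wrist('w4'); print({k:np.round(s[k],4) for k in ('time','q','joint_vel','tcp_pos','tcp_rot')})
import pickle; pickle.dump((s,p),open('w4.pkl','wb'))
pinkrect(s,p,.05)
print('unit from w3'); q=dict(p); q['frame']=cv2.imread('pics/w3.png')[:,:,::-1]
pinkrect(dict(tcp_pos=np.array([.522,-.300,.350]),tcp_rot=[3.131,-.008,1.438]),q,.046)
E
```

```text
{'time': np.float64(3.7167), 'q': array([ 0.2043,  0.4942, -0.474 ,  1.3329,  0.2273,  1.376 , -0.2592]), 'joint_vel': array([ 0.0297, -0.0024,  0.0229,  0.0021,  0.0006,  0.0006, -0.0015]), 'tcp_pos': array([0.6046, 0.0198, 0.3756]), 'tcp_rot': array([-3.1337,  0.0065,  1.5782])}
pink [593.3 112.3] [27.2  9.4] 0.4 191 [314. 120.]
pink [597.3 -40.9] [110.   40.8] 1.6 1982 [316. 240.]
pink [ 535.1 -210.1] [ 59.8 111.5] 81.5 2353 [275. 345.]
pink [ 472.8 -345. ] [59.9 28.4] 85.2 368 [241. 413.]
unit from w3
pink [ 532.9 -225.6] [ 32.3 111.4] 81.5 1700 [310. 142.]
pink [ 510.1 -375.3] [ 44.2 112. ] 81.3 2270 [316. 260.]
```

View pics/w4.png

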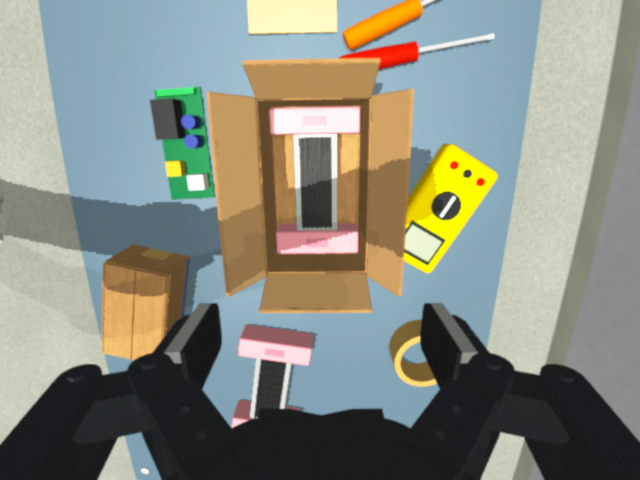

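w4 shows the carton at (315,190) and the first module inside it. The flap/interior edges run at about x = 262 and 367 and y = 100 and 272. I'll fit the carton centre and yaw to those rim edges.

```bash
cat > rim.py <<'E'
from h import *
import pickle
from scipy.ndimage import map_coordinates
from scipy.optimize import least_squares
def fit(s,p,c0,yaw0,z=.105,hx=.0605,hy=.0995):
    g=cv2.GaussianBlur(cv2.cvtColor(p['frame'],cv2.COLOR_RGB2GRAY),(3,3),0).astype(float)
    off=np.arange(-.012,.0121,.0005); pts=[]
    Rz=lambda a:np.array([[np.cos(a),-np.sin(a)],[np.sin(a),np.cos(a)]])
    for side in range(4):
        for u in np.linspace(-.75,.75,25):
            if side<2: sg=1-2*side; L=np.c_[sg*(hx+off),np.full(off.size,u*hy)]
            else: sg=5-2*side; L=np.c_[np.full(off.size,u*hx),sg*(hy+off)]
            W=L@Rz(yaw0).T+c0; px=proj(p,np.c_[W,np.full(len(W),z)],s)
            v=map_coordinates(g,[px[:,1],px[:,0]],order=1); d=np.gradient(v)
            i=d.argmax(); pts.append((side,*W[i],d[i],off[i]))
    P=np.array(pts); 
    for k in range(4): q=P[P[:,0]==k]; print('side',k,'off med/std',np.round([np.median(q[:,4])*1e3,q[:,4].std()*1e3],2),'grad',round(np.median(q[:,3]),1))
    def res(x):
        l=(P[:,1:3]-x[:2])@Rz(x[2]); k=P[:,0].astype(int)
        return 1e3*np.choose(k,[l[:,0]-x[3],-l[:,0]-x[3],l[:,1]-x[4],-l[:,1]-x[4]])
    r=least_squares(res,[*c0,yaw0,hx,hy],loss='soft_l1'); print('centre',np.round(r.x[:2]*1e3,1),'yaw deg',round(np.degrees(r.x[2]),2),'half',np.round(r.x[3:]*1e3,1)); return r.x
if __name__=='__main__':
    s,p=pickle.load(open('w4.pkl','rb')); c=np.array([.607,.032])
    for z in (.105,): x=fit(s,p,c,.024,z); fit(s,p,x[:2],x[2],z)
    t=ctrl.capture('top'); x=fit(None,t,c,.024); 
    # separator
    for nm,(ss,pp) in dict(top=(None,t)).items():
        f=pp['frame'].astype(int); m=((f[...,0]>140)&(f[...,0]-f[...,2]>45)&(f[...,0]-f[...,1]<60)).astype(np.uint8); m[:,255:]=0; m[:,:170]=0; m[:200]=0;m[265:]=0
        n,l,st,cc=cv2.connectedComponentsWithStats(m); i=1+st[1:,4].argmax(); ys,xs=np.nonzero(l==i)
        P=onplane(pp,np.c_[xs,ys].astype(float),.006,ss)[:,:2]*1e3; print('sep',[np.round(a,1) for a in cv2.minAreaRect(P.astype(np.float32))],st[i,4], P.mean(0))
    print('meas board?'); goto(.5,.3,.3,90)
E
python3 rim.py
```

```text
side 0 off med/std [-12.   0.] grad 7.2
side 1 off med/std [10.5   0.56] grad 7.0
side 2 off med/std [0.5  0.43] grad 14.9
side 3 off med/std [-3.    0.47] grad 9.1
centre [595.8  33.3] yaw deg 1.2 half [59.7 98.3]
side 0 off med/std [-1.   0.3] grad 7.1
side 1 off med/std [-0.5   0.55] grad 6.9
side 2 off med/std [-1.5   0.43] grad 14.9
side 3 off med/std [-1.5   0.47] grad 9.2
centre [595.6  33.4] yaw deg 1.1 half [59.6 98.2]
side 0 off med/std [-8.5   7.97] grad 0.2
side 1 off med/std [-4.    5.88] grad 1.7
side 2 off med/std [-0.5   0.77] grad 3.4
side 3 off med/std [-2.    6.57] grad 0.1
centre [605.1  32.8] yaw deg 3.17 half [54.6 97.9]
sep [array([564.1, 315.9]), array([110.7, 189.6]), np.float64(0.6)] 2002 [563.68509191 316.29140764]
meas board?
t 3.82 goto [ 282.4 -102.6   74.7] rot [-0.45  0.37  0.28]
```

Run:
```python
from rim import *
t=ctrl.capture('top'); t['frame']=cv2.imread('pics/top.png')[:,:,::-1].copy()
x=fit(None,t,np.array([.597,.0333]),.02); fit(None,t,x[:2],x[2])
goto(.564,.316,.12,90.6)
```

```text
side 0 off med/std [-1.5   0.42] grad 3.8
side 1 off med/std [-11.     6.77] grad 3.0
side 2 off med/std [-2.    0.88] grad 3.0
side 3 off med/std [0.   0.99] grad 2.8
centre [601.9  32.4] yaw deg 1.41 half [54.2 98.4]
side 0 off med/std [-6.5   0.41] grad 3.8
side 1 off med/std [-9.    1.01] grad 3.8
side 2 off med/std [-1.5   0.72] grad 3.0
side 3 off med/std [-1.    1.09] grad 2.7
centre [603.3  32.3] yaw deg 1.44 half [52.6 98.3]
t 3.87 goto [299.1 -37.2 254.3] rot [-0.44  0.35 -0.32]
```

>>> move_arm(moves=[{"dx":0.299,"dy":-0.037,"dz":0.1,"rx":-0.4,"ry":0.3,"rz":-0.3,"hand":65},{"dx":0.299,"dy":-0.037,"dz":0.1,"rx":-0.4,"ry":0.3,"rz":-0.3,"hand":65},{"dx":0.299,"dy":-0.037,"dz":0.1,"rx":-0.4,"ry":0.3,"rz":-0.3,"hand":65},{"dx":0.299,"dy":-0.037,"dz":0.1,"rx":-0.4,"ry":0.3,"rz":-0.3,"hand":65},{"dx":0.299,"dy":-0.037,"dz":0.1,"rx":-0.4,"ry":0.3,"rz":-0.3,"hand":65},{"dx":0.299,"dy":-0.037,"dz":0.25,"rx":-0.4,"ry":0.3,"rz":-0.3,"hand":65},{"dx":0.299,"dy":-0.037,"dz":0.25,"rx":-0.4,"ry":0.3,"rz":-0.3,"hand":65},{"dx":0.299,"dy":-0.037,"dz":0.25,"rx":-0.4,"ry":0.3,"rz":-0.3,"hand":65},{"dx":0.299,"dy":-0.037,"dz":0.25,"rx":-0.4,"ry":0.3,"rz":-0.3,"hand":65},{"dx":0.299,"dy":-0.037,"dz":0.25,"rx":-0.4,"ry":0.3,"rz":-0.3,"hand":65},{"dx":0.299,"dy":-0.037,"dz":0.25,"rx":-0.4,"ry":0.3,"rz":-0.3,"hand":65},{"dx":0.299,"dy":-0.037,"dz":0.25,"rx":-0.4,"ry":0.3,"rz":-0.3,"hand":65}])

```text
time: 4.87
tcp_pos: [0.5618, 0.3181, 0.1221]
tcp_rot: [-3.136, 0.002, 1.586]
ft_force: [-0.3, -1.1, 0.2]
opening: 0.65
grasp_force: 0.0
```

```bash
cat >> h.py <<'E'
def sepfit(s,p,z=.006):
    f=p['frame'].astype(int); m=((f[...,0]>140)&(f[...,0]-f[...,2]>30)&(f[...,0]-f[...,1]<60)).astype(np.uint8)
    m=cv2.morphologyEx(m,cv2.MORPH_OPEN,np.ones((3,3)))
    n,l,st,cc=cv2.connectedComponentsWithStats(m); i=1+st[1:,4].argmax(); ys,xs=np.nonzero(l==i)
    P=onplane(p,np.c_[xs,ys].astype(float),z,s)[:,:2]*1e3; r=cv2.minAreaRect(P.astype(np.float32)); print('sep',[np.round(a,1) for a in r],st[i])
E
python3 - <<'E'
from h import *
ctrl.capture('top'); s,p=wrist('w5'); print({k:np.round(s[k],4) for k in ('time','joint_vel','tcp_pos','tcp_rot','opening')}); sepfit(s,p)
goto(.564,.316,.023,90.6)
E
```

```text
{'time': np.float64(4.9167), 'joint_vel': array([ 0.0233, -0.0485,  0.0057, -0.0388,  0.002 , -0.0017, -0.0014]), 'tcp_pos': array([0.5639, 0.3176, 0.1246]), 'tcp_rot': array([-3.1410e+00,  7.0000e-04,  1.5836e+00]), 'opening': np.float64(0.6515)}
sep [array([562.2, 316.6]), array([112.7, 190.4]), np.float64(0.9)] [  234   108   169   248 29038]
t 4.97 goto [ -1.4  -1.4 103.2] rot [ 0.14 -0.03  0.05]
```

View pics/w5.png

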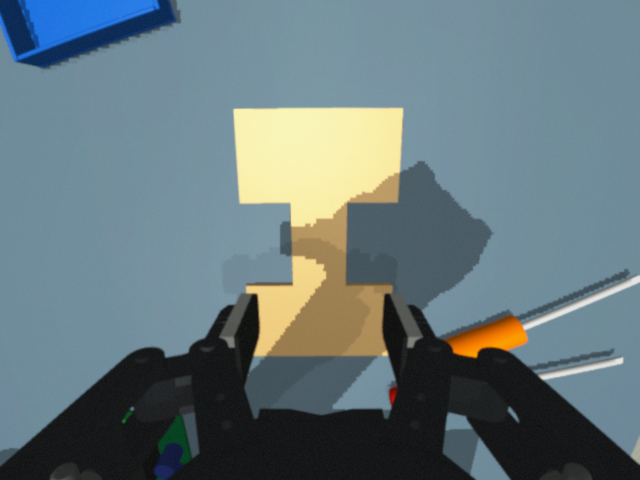

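The separator fills the middle of the w5 view, waist at (320,245), and reads as (562.2, 316.6) mm with a yaw of 0.9°. I'll descend and feel for the bench.

>>> move_arm(moves=[{"dx":-0.001,"dy":-0.003,"dz":0.04,"rx":0,"ry":0,"rz":0,"hand":55},{"dx":-0.001,"dy":-0.003,"dz":0.08,"rx":0,"ry":0,"rz":0,"hand":55},{"dx":-0.001,"dy":-0.003,"dz":0.1,"rx":0,"ry":0,"rz":0,"hand":55},{"dx":-0.001,"dy":-0.003,"dz":0.104,"rx":0,"ry":0,"rz":0,"hand":55},{"dx":-0.001,"dy":-0.003,"dz":0.104,"rx":0,"ry":0,"rz":0,"hand":55},{"dx":-0.001,"dy":-0.003,"dz":0.104,"rx":0,"ry":0,"rz":0,"hand":55}])

```text
time: 5.47
tcp_pos: [0.5626, 0.3182, 0.0237]
tcp_rot: [3.137, -0.003, 1.583]
ft_force: [0.4, 0.2, 0.5]
opening: 0.548
grasp_force: 0.0
```

>>> move_arm(moves=[{"dx":0,"dy":0,"dz":0.002,"rx":0,"ry":0,"rz":0,"hand":55},{"dx":0,"dy":0,"dz":0.002,"rx":0,"ry":0,"rz":0,"hand":55}])

```text
time: 5.63
tcp_pos: [0.5616, 0.3186, 0.0211]
tcp_rot: [3.138, -0.003, 1.584]
ft_force: [-0.3, 0.1, 0.3]
opening: 0.547
grasp_force: 0.0
```

>>> move_arm(moves=[{"dx":0,"dy":0,"dz":0.001,"rx":0,"ry":0,"rz":0,"hand":55},{"dx":0,"dy":0,"dz":0.001,"rx":0,"ry":0,"rz":0,"hand":55}])

```text
time: 5.8
tcp_pos: [0.5606, 0.3182, 0.0187]
tcp_rot: [3.141, -0.001, 1.585]
ft_force: [0.2, -0.1, 1.1]
opening: 0.552
grasp_force: 0.0
```

>>> move_arm(moves=[{"dx":0,"dy":0.001,"dz":0.002,"rx":0,"ry":0,"rz":0,"hand":55},{"dx":0,"dy":0.001,"dz":0.002,"rx":0,"ry":0,"rz":0,"hand":55}])

```text
time: 5.97
tcp_pos: [0.5614, 0.3184, 0.0167]
tcp_rot: [3.141, -0.001, 1.585]
ft_force: [-0.6, 0.4, 4.7]
opening: 0.551
grasp_force: 2.1
```

>>> move_arm(moves=[{"dx":0,"dy":0,"dz":0.001,"rx":0,"ry":0,"rz":0,"hand":55},{"dx":0,"dy":0,"dz":0.001,"rx":0,"ry":0,"rz":0,"hand":55}])

```text
time: 6.13
tcp_pos: [0.5613, 0.3184, 0.0166]
tcp_rot: [3.141, -0.001, 1.585]
ft_force: [-2.7, -1.5, 10.0]
opening: 0.548
grasp_force: 4.8
```

Run:
```python
from h import *
s,p=wrist('w6'); print({k:np.round(s[k],4) for k in ('time','tcp_pos','tcp_rot','opening','ft_force')})
```

```text
{'time': np.float64(6.1333), 'tcp_pos': array([0.5613, 0.3184, 0.0166]), 'tcp_rot': array([ 3.1411e+00, -8.0000e-04,  1.5850e+00]), 'opening': np.float64(0.548), 'ft_force': array([-2.696 , -1.4628,  9.9879])}
```

View pics/w6.png

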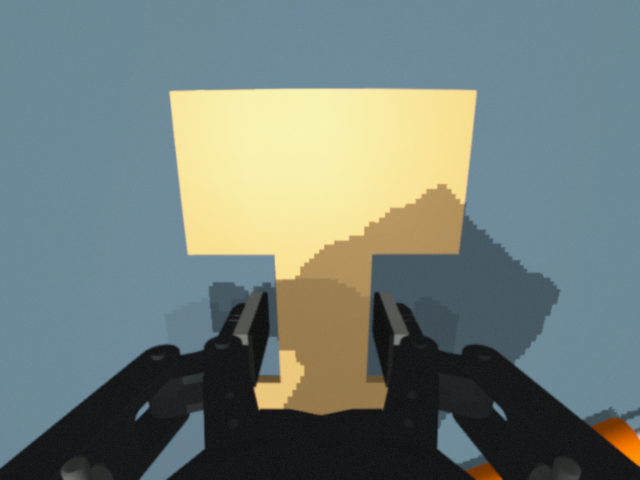

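w6 shows both fingers in the notches either side of the waist (275–372, 330), touching the bench. I'll raise 2 mm, close and lift.

>>> move_arm(moves=[{"dx":-0.001,"dy":0,"dz":-0.0035,"rx":0,"ry":0,"rz":0,"hand":55},{"dx":-0.001,"dy":0,"dz":-0.0035,"rx":0,"ry":0,"rz":0,"hand":38},{"dx":-0.001,"dy":0,"dz":-0.0035,"rx":0,"ry":0,"rz":0,"hand":38},{"dx":-0.001,"dy":0,"dz":-0.0035,"rx":0,"ry":0,"rz":0,"hand":38},{"dx":-0.001,"dy":0,"dz":-0.0035,"rx":0,"ry":0,"rz":0,"hand":38},{"dx":-0.001,"dy":0,"dz":-0.0035,"rx":0,"ry":0,"rz":0,"hand":38}], grip_force=30)

```text
time: 6.68
tcp_pos: [0.5617, 0.3171, 0.0194]
tcp_rot: [3.141, -0.001, 1.585]
ft_force: [-1.2, -1.1, 6.4]
opening: 0.456
grasp_force: 29.6
```

>>> move_arm(moves=[{"dx":0,"dy":0,"dz":-0.02,"rx":0,"ry":0,"rz":0,"hand":38},{"dx":0,"dy":0,"dz":-0.06,"rx":0,"ry":0,"rz":0,"hand":38},{"dx":0,"dy":0,"dz":-0.1,"rx":0,"ry":0,"rz":0,"hand":38},{"dx":0,"dy":0,"dz":-0.14,"rx":0,"ry":0,"rz":0,"hand":38},{"dx":0,"dy":0,"dz":-0.18,"rx":0,"ry":0,"rz":0,"hand":38},{"dx":0,"dy":0,"dz":-0.21,"rx":0,"ry":0,"rz":0,"hand":38},{"dx":0,"dy":0,"dz":-0.21,"rx":0,"ry":0,"rz":0,"hand":38}])

```text
time: 7.27
tcp_pos: [0.5641, 0.3195, 0.2361]
tcp_rot: [3.13, -0.009, 1.584]
ft_force: [1.4, 1.5, 0.5]
opening: 0.451
grasp_force: 30.8
```

Run:
```python
from h import *
s,p=wrist('w7'); print({k:np.round(s[k],4) for k in ('time','tcp_pos','tcp_rot','opening','ft_force','grasp_force')})
sepfit(s,p,s['tcp_pos'][2]-.0125)
goto(.5955,.0352,.23,91.15)
```

```text
{'time': np.float64(7.2667), 'tcp_pos': array([0.5641, 0.3195, 0.2361]), 'tcp_rot': array([ 3.1296, -0.0089,  1.5845]), 'opening': np.float64(0.4514), 'ft_force': array([1.4268, 1.5193, 0.5167]), 'grasp_force': np.float64(30.8332)}
sep [array([564. , 340.4]), array([112.5, 147.9]), np.float64(1.0)] [  170    86   301   327 60956]
t 7.32 goto [-283.5   28.8    1. ] rot [ 0.39 -0.3  -0.36]
```

>>> move_arm(moves=[{"dx":-0.285,"dy":0.029,"dz":0,"rx":0.4,"ry":-0.3,"rz":-0.4,"hand":38},{"dx":-0.285,"dy":0.029,"dz":0,"rx":0.4,"ry":-0.3,"rz":-0.4,"hand":38},{"dx":-0.285,"dy":0.029,"dz":0,"rx":0.4,"ry":-0.3,"rz":-0.4,"hand":38},{"dx":-0.285,"dy":0.029,"dz":0,"rx":0.4,"ry":-0.3,"rz":-0.4,"hand":38},{"dx":-0.285,"dy":0.029,"dz":0,"rx":0.4,"ry":-0.3,"rz":-0.4,"hand":38},{"dx":-0.285,"dy":0.029,"dz":0,"rx":0.4,"ry":-0.3,"rz":-0.4,"hand":38},{"dx":-0.285,"dy":0.029,"dz":0,"rx":0.4,"ry":-0.3,"rz":-0.4,"hand":38},{"dx":-0.285,"dy":0.029,"dz":0,"rx":0.4,"ry":-0.3,"rz":-0.4,"hand":38},{"dx":-0.285,"dy":0.029,"dz":0,"rx":0.4,"ry":-0.3,"rz":-0.4,"hand":38},{"dx":-0.285,"dy":0.029,"dz":0,"rx":0.4,"ry":-0.3,"rz":-0.4,"hand":38}])

```text
time: 8.15
tcp_pos: [0.5933, 0.0325, 0.2265]
tcp_rot: [-3.131, 0.004, 1.592]
ft_force: [-0.4, 0.7, -0.7]
opening: 0.453
grasp_force: 30.8
```

Run:
```python
from h import *
s=ctrl.read_state(); print({k:np.round(s[k],4) for k in ('time','tcp_pos','tcp_rot','opening','ft_force','grasp_force','joint_vel')})
goto(.5955,.0335,.0694,91.15)
```

```text
{'time': np.float64(8.15), 'tcp_pos': array([0.5933, 0.0325, 0.2265]), 'tcp_rot': array([-3.131 ,  0.0036,  1.5918]), 'opening': np.float64(0.4527), 'ft_force': array([-0.4392,  0.7272, -0.7416]), 'grasp_force': np.float64(30.8168), 'joint_vel': array([-0.0335, -0.0095, -0.0319, -0.0047, -0.0019,  0.0043, -0.0003])}
t 8.15 goto [  1.5   3.8 157.1] rot [-0.61  0.21  0.05]
```

>>> move_arm(moves=[{"dx":0.001,"dy":0.003,"dz":0.03,"rx":-0.5,"ry":0.2,"rz":0,"hand":38},{"dx":0.001,"dy":0.003,"dz":0.06,"rx":-0.5,"ry":0.2,"rz":0,"hand":38},{"dx":0.001,"dy":0.003,"dz":0.085,"rx":-0.5,"ry":0.2,"rz":0,"hand":38},{"dx":0.001,"dy":0.003,"dz":0.085,"rx":-0.5,"ry":0.2,"rz":0,"hand":38},{"dx":0.001,"dy":0.003,"dz":0.085,"rx":-0.5,"ry":0.2,"rz":0,"hand":38}])

```text
time: 8.57
tcp_pos: [0.5953, 0.0349, 0.1418]
tcp_rot: [-3.139, 0.0, 1.595]
ft_force: [-0.1, -0.8, -0.4]
opening: 0.454
grasp_force: 30.8
```

Run:
```python
from h import *
s,p=wrist('w8'); print({k:np.round(s[k],4) for k in ('time','tcp_pos','tcp_rot','opening','ft_force','grasp_force')})
sepfit(s,p,s['tcp_pos'][2]-.0125)
goto(.5955,.0335,.0694,91.15)
```

```text
{'time': np.float64(8.5667), 'tcp_pos': array([0.5953, 0.0349, 0.1418]), 'tcp_rot': array([-3.1390e+00,  1.0000e-04,  1.5954e+00]), 'opening': np.float64(0.4536), 'ft_force': array([-0.0818, -0.8317, -0.424 ]), 'grasp_force': np.float64(30.8095)}
sep [array([599.7,  71. ]), array([270.3, 180. ]), np.float64(2.6)] [     0      0    640    414 172360]
t 8.62 goto [-1.4 -1.4 74.1] rot [ 0.09 -0.01  0.22]
```

View pics/w8.png

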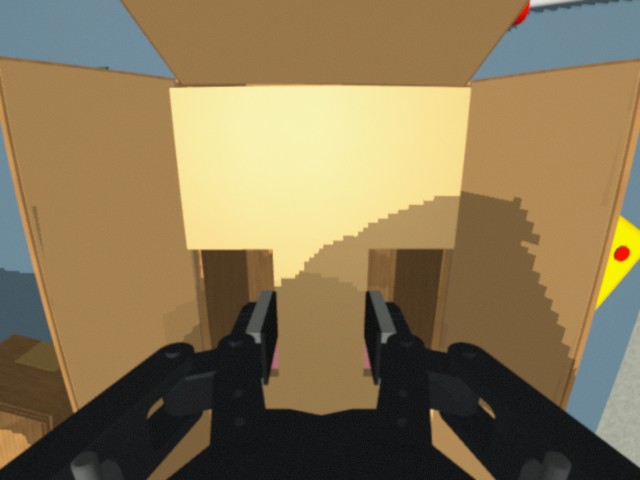

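w8 shows the separator centred between the flaps, with its edges at x = 170 and 470 and the +y edge at row 86. I'll lower it now.

>>> move_arm(moves=[{"dx":-0.001,"dy":-0.001,"dz":0.02,"rx":0,"ry":0,"rz":0.2,"hand":38},{"dx":-0.001,"dy":-0.001,"dz":0.04,"rx":0,"ry":0,"rz":0.2,"hand":38},{"dx":-0.001,"dy":-0.001,"dz":0.055,"rx":0,"ry":0,"rz":0.2,"hand":38},{"dx":-0.001,"dy":-0.001,"dz":0.065,"rx":0,"ry":0,"rz":0.2,"hand":38},{"dx":-0.001,"dy":-0.001,"dz":0.07,"rx":0,"ry":0,"rz":0.2,"hand":38},{"dx":-0.001,"dy":-0.001,"dz":0.072,"rx":0,"ry":0,"rz":0.2,"hand":38},{"dx":-0.001,"dy":-0.001,"dz":0.072,"rx":0,"ry":0,"rz":0.2,"hand":38}])

```text
time: 9.2
tcp_pos: [0.5965, 0.0323, 0.0719]
tcp_rot: [3.139, 0.001, 1.589]
ft_force: [0.3, 0.1, -1.5]
opening: 0.456
grasp_force: 31.9
```

Run:
```python
from h import *
s=ctrl.read_state(); print({k:np.round(s[k],4) for k in ('time','tcp_pos','tcp_rot','opening','ft_force','grasp_force')})
goto(.5955,.0335,.0694,91.15)
```

```text
{'time': np.float64(9.2), 'tcp_pos': array([0.5965, 0.0323, 0.0719]), 'tcp_rot': array([3.1386e+00, 7.0000e-04, 1.5887e+00]), 'opening': np.float64(0.4563), 'ft_force': array([ 0.3082,  0.0969, -1.4985]), 'grasp_force': np.float64(31.8695)}
t 9.2 goto [ 1.3 -0.9  2.5] rot [ 0.17  0.04 -0.12]
```

>>> move_arm(moves=[{"dx":0.001,"dy":-0.001,"dz":0.0015,"rx":0,"ry":0,"rz":0,"hand":38},{"dx":0.001,"dy":-0.001,"dz":0.0025,"rx":0,"ry":0,"rz":0,"hand":38},{"dx":0.001,"dy":-0.001,"dz":0.0025,"rx":0,"ry":0,"rz":0,"hand":38},{"dx":0.001,"dy":-0.001,"dz":0.0025,"rx":0,"ry":0,"rz":0,"hand":62},{"dx":0.001,"dy":-0.001,"dz":0.0025,"rx":0,"ry":0,"rz":0,"hand":62},{"dx":0.001,"dy":-0.001,"dz":0.0025,"rx":0,"ry":0,"rz":0,"hand":62},{"dx":0.001,"dy":-0.001,"dz":-0.005,"rx":0,"ry":0,"rz":0,"hand":62},{"dx":0.001,"dy":-0.001,"dz":-0.04,"rx":0,"ry":0,"rz":0,"hand":62},{"dx":0.001,"dy":-0.001,"dz":-0.08,"rx":0,"ry":0,"rz":0,"hand":62},{"dx":0.001,"dy":-0.001,"dz":-0.12,"rx":0,"ry":0,"rz":0,"hand":62},{"dx":0.001,"dy":-0.001,"dz":-0.16,"rx":0,"ry":0,"rz":0,"hand":62},{"dx":0.001,"dy":-0.001,"dz":-0.16,"rx":0,"ry":0,"rz":0,"hand":80}])

```text
time: 10.2
tcp_pos: [0.5989, 0.0346, 0.2405]
tcp_rot: [3.123, -0.001, 1.588]
ft_force: [1.1, 0.6, 1.0]
opening: 0.742
grasp_force: 0.0
```

Run:
```python
from h import *
from rim import fit
ctrl.capture('top'); s,p=wrist('w9'); print({k:np.round(s[k],4) for k in ('time','tcp_pos','tcp_rot','opening','ft_force','grasp_force')})
sepfit(s,p,.056); fit(s,p,np.array([.5955,.0333]),.02)
goto(.5213,-.3035,.20,81.4)
```

```text
{'time': np.float64(10.25), 'tcp_pos': array([0.5971, 0.034 , 0.2367]), 'tcp_rot': array([ 3.1291e+00, -1.0000e-04,  1.5884e+00]), 'opening': np.float64(0.7956), 'ft_force': array([ 0.103 ,  1.0727, -0.083 ]), 'grasp_force': np.float64(0.0)}
sep [array([629.2,  64.5]), array([260.5, 387.5]), np.float64(81.3)] [  137    35   424   303 42085]
side 0 off med/std [-1.    0.17] grad 8.2
side 1 off med/std [-0.5   3.39] grad 9.1
side 2 off med/std [-1.5   0.16] grad 19.7
side 3 off med/std [-1.    0.24] grad 10.5
centre [595.3  33.2] yaw deg 1.01 half [59.7 98.2]
t 10.3 goto [-335.3  -80.1   33.5] rot [0.35 0.03 9.6 ]
```

View pics/w9.png

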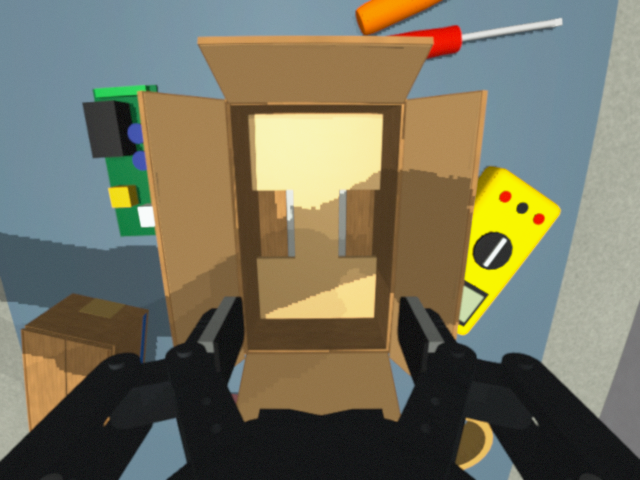

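w9 shows the separator flat in the carton, its bright panels at rows 114–189 and 258–319, centred between the walls. That was the tenth and last picture view, so from here I only measure in code. Next is unit_top.

>>> move_arm(moves=[{"dx":-0.335,"dy":-0.08,"dz":0,"rx":0.3,"ry":0,"rz":9.6,"hand":100},{"dx":-0.335,"dy":-0.08,"dz":0,"rx":0.3,"ry":0,"rz":9.6,"hand":100},{"dx":-0.335,"dy":-0.08,"dz":0,"rx":0.3,"ry":0,"rz":9.6,"hand":100},{"dx":-0.335,"dy":-0.08,"dz":0,"rx":0.3,"ry":0,"rz":9.6,"hand":100},{"dx":-0.335,"dy":-0.08,"dz":0,"rx":0.3,"ry":0,"rz":9.6,"hand":100},{"dx":-0.335,"dy":-0.08,"dz":0,"rx":0.3,"ry":0,"rz":9.6,"hand":100},{"dx":-0.335,"dy":-0.08,"dz":0.03,"rx":0.3,"ry":0,"rz":9.6,"hand":100},{"dx":-0.335,"dy":-0.08,"dz":0.03,"rx":0.3,"ry":0,"rz":9.6,"hand":100},{"dx":-0.335,"dy":-0.08,"dz":0.03,"rx":0.3,"ry":0,"rz":9.6,"hand":100},{"dx":-0.335,"dy":-0.08,"dz":0.03,"rx":0.3,"ry":0,"rz":9.6,"hand":100},{"dx":-0.335,"dy":-0.08,"dz":0.03,"rx":0.3,"ry":0,"rz":9.6,"hand":100}])

```text
time: 11.22
tcp_pos: [0.519, -0.3035, 0.1994]
tcp_rot: [-3.134, -0.001, 1.419]
ft_force: [-0.4, 0.4, 0.7]
opening: 1.0
grasp_force: 0.0
```

Run:
```python
from h import *
s,p=wrist('wa'); print({k:np.round(s[k],4) for k in ('time','tcp_pos','tcp_rot','opening')})
o=pinkrect(s,p,.046)
q=dict(tcp_pos=np.array([.5971,.0340,.2367]),tcp_rot=[3.1291,-.0001,1.5884])
print('sep corners',np.round(onplane(p,[[250,114],[382,114],[259,319],[376,319]],.056,q)*1e3,1).tolist())
goto(.5213,-.3035,.03,81.4)
```

```text
{'time': np.float64(11.2167), 'tcp_pos': array([ 0.519 , -0.3035,  0.1994]), 'tcp_rot': array([-3.1339e+00, -8.0000e-04,  1.4187e+00]), 'opening': np.float64(1.0)}
pink [ 536.2 -211.1] [  7.9 108.3] 77.8 452 [330. 112.]
pink [ 532.5 -225.9] [11.1 28.5] 81.4 558 [325. 132.]
pink [ 508.7 -236.6] [14.1 71.8] 70.7 526 [285. 150.]
pink [ 510.1 -372. ] [ 48.8 111.5] 81.5 4952 [324. 310.]
sep corners [[538.7, 127.0, 56.0], [648.7, 129.0, 56.0], [539.8, -64.4, 56.0], [656.1, -63.2, 56.0]]
t 11.27 goto [ -2.    2.1 170.4] rot [-0.32 -0.08  0.09]
```

>>> move_arm(moves=[{"dx":-0.001,"dy":0.002,"dz":0.04,"rx":-0.3,"ry":0,"rz":0,"hand":100},{"dx":-0.001,"dy":0.002,"dz":0.08,"rx":-0.3,"ry":0,"rz":0,"hand":100},{"dx":-0.001,"dy":0.002,"dz":0.115,"rx":-0.3,"ry":0,"rz":0,"hand":100},{"dx":-0.001,"dy":0.002,"dz":0.14,"rx":-0.3,"ry":0,"rz":0,"hand":100},{"dx":-0.001,"dy":0.002,"dz":0.16,"rx":-0.3,"ry":0,"rz":0,"hand":95},{"dx":-0.001,"dy":0.002,"dz":0.17,"rx":-0.3,"ry":0,"rz":0,"hand":90},{"dx":-0.001,"dy":0.002,"dz":0.172,"rx":-0.3,"ry":0,"rz":0,"hand":85},{"dx":-0.001,"dy":0.002,"dz":0.172,"rx":-0.3,"ry":0,"rz":0,"hand":80}], grip_force=45)

```text
time: 11.93
tcp_pos: [0.5226, -0.3032, 0.0297]
tcp_rot: [3.14, 0.0, 1.423]
ft_force: [0.9, 0.0, 0.3]
opening: 0.799
grasp_force: 0.0
```

>>> move_arm(moves=[{"dx":0,"dy":0,"dz":0,"rx":0,"ry":0,"rz":0,"hand":50},{"dx":0,"dy":0,"dz":0,"rx":0,"ry":0,"rz":0,"hand":50},{"dx":0,"dy":0,"dz":0,"rx":0,"ry":0,"rz":0,"hand":50},{"dx":0,"dy":0,"dz":0,"rx":0,"ry":0,"rz":0,"hand":50},{"dx":0,"dy":0,"dz":0,"rx":0,"ry":0,"rz":0,"hand":50}])

```text
time: 12.35
tcp_pos: [0.5227, -0.3046, 0.0312]
tcp_rot: [3.138, 0.002, 1.421]
ft_force: [-0.7, 1.4, 7.0]
opening: 0.646
grasp_force: 52.3
```

Run:
```python
from h import *
s,p=wrist('wb'); print({k:np.round(s[k],4) for k in ('time','tcp_pos','tcp_rot','opening','ft_force','grasp_force')})
o=pinkrect(s,p,.046)
```

```text
{'time': np.float64(12.35), 'tcp_pos': array([ 0.5227, -0.3046,  0.0312]), 'tcp_rot': array([3.1377e+00, 1.6000e-03, 1.4213e+00]), 'opening': np.float64(0.6461), 'ft_force': array([-0.7065,  1.4223,  6.9722]), 'grasp_force': np.float64(52.2833)}
pink [ 533.8 -226.4] [ 31.4 110.2] 81.5 38606 [320. 126.]
```

>>> move_arm(moves=[{"dx":0,"dy":0,"dz":-0.01,"rx":0,"ry":0,"rz":0,"hand":50},{"dx":0,"dy":0,"dz":-0.03,"rx":0,"ry":0,"rz":0,"hand":50},{"dx":0,"dy":0,"dz":-0.06,"rx":0,"ry":0,"rz":0,"hand":50},{"dx":0,"dy":0,"dz":-0.09,"rx":0,"ry":0,"rz":0,"hand":50},{"dx":0,"dy":0,"dz":-0.12,"rx":0,"ry":0,"rz":0,"hand":50},{"dx":0,"dy":0,"dz":-0.15,"rx":0,"ry":0,"rz":0,"hand":50},{"dx":0,"dy":0,"dz":-0.18,"rx":0,"ry":0,"rz":0,"hand":50},{"dx":0,"dy":0,"dz":-0.21,"rx":0,"ry":0,"rz":0,"hand":50},{"dx":0,"dy":0,"dz":-0.22,"rx":0,"ry":0,"rz":0,"hand":50},{"dx":0,"dy":0,"dz":-0.22,"rx":0,"ry":0,"rz":0,"hand":50}], grip_force=60)

```text
time: 13.23
tcp_pos: [0.5225, -0.3051, 0.2523]
tcp_rot: [3.134, 0.004, 1.42]
ft_force: [0.7, -0.0, -5.0]
opening: 0.644
grasp_force: 65.9
```

Run:
```python
from h import *
s,p=wrist('wc'); print({k:np.round(s[k],4) for k in ('time','tcp_pos','tcp_rot','opening','ft_force','grasp_force')})
o=pinkrect(s,p,s['tcp_pos'][2]+.0148)
goto(.5954,.0333,.25,91.05)
```

```text
{'time': np.float64(13.2333), 'tcp_pos': array([ 0.5225, -0.3051,  0.2523]), 'tcp_rot': array([3.1341, 0.0035, 1.4203]), 'opening': np.float64(0.6442), 'ft_force': array([ 0.6628, -0.0159, -5.0002]), 'grasp_force': np.float64(65.9294)}
pink [ 533.7 -226.9] [ 31.3 110. ] 81.4 38406 [320. 126.]
t 13.28 goto [345.3  22.9  -1.1] rot [ 0.12  0.13 -9.66]
```

>>> move_arm(moves=[{"dx":0.02,"dy":0.001,"dz":0,"rx":0,"ry":0,"rz":-1,"hand":50},{"dx":0.055,"dy":0.004,"dz":0,"rx":0,"ry":0,"rz":-2,"hand":50},{"dx":0.09,"dy":0.006,"dz":0,"rx":0,"ry":0,"rz":-3,"hand":50},{"dx":0.13,"dy":0.009,"dz":0,"rx":0,"ry":0,"rz":-4,"hand":50},{"dx":0.17,"dy":0.012,"dz":0,"rx":0,"ry":0,"rz":-5,"hand":50},{"dx":0.21,"dy":0.014,"dz":0,"rx":0,"ry":0,"rz":-6,"hand":50},{"dx":0.25,"dy":0.017,"dz":0,"rx":0,"ry":0,"rz":-7,"hand":50},{"dx":0.285,"dy":0.019,"dz":0,"rx":0,"ry":0,"rz":-8,"hand":50},{"dx":0.315,"dy":0.021,"dz":0,"rx":0,"ry":0,"rz":-9,"hand":50},{"dx":0.335,"dy":0.022,"dz":0,"rx":0,"ry":0,"rz":-9.6,"hand":50},{"dx":0.345,"dy":0.023,"dz":0,"rx":0,"ry":0,"rz":-9.6,"hand":50},{"dx":0.345,"dy":0.023,"dz":0,"rx":0,"ry":0,"rz":-9.6,"hand":50}])

```text
time: 14.28
tcp_pos: [0.5944, 0.0364, 0.2465]
tcp_rot: [-3.138, -0.001, 1.594]
ft_force: [0.5, 0.0, -3.7]
opening: 0.644
grasp_force: 65.7
```

Run:
```python
from h import *
s,p=wrist('wd'); print({k:np.round(s[k],4) for k in ('time','tcp_pos','tcp_rot','opening','ft_force','grasp_force')})
o=pinkrect(s,p,s['tcp_pos'][2]+.0148)
goto(.5954,.0333,.17,91.05)
```

```text
{'time': np.float64(14.2833), 'tcp_pos': array([0.5944, 0.0364, 0.2465]), 'tcp_rot': array([-3.1385e+00, -5.0000e-04,  1.5936e+00]), 'opening': np.float64(0.6437), 'ft_force': array([ 0.4899,  0.0471, -3.733 ]), 'grasp_force': np.float64(65.7195)}
pink [592.  115.6] [110.4  31.1] 1.2 38140 [320. 126.]
t 14.33 goto [ 0.3  1.1 76.8] rot [-0.17  0.14  0.05]
```

>>> move_arm(moves=[{"dx":0,"dy":0.001,"dz":0.025,"rx":-0.1,"ry":0.1,"rz":0,"hand":50},{"dx":0,"dy":0.001,"dz":0.055,"rx":-0.1,"ry":0.1,"rz":0,"hand":50},{"dx":0,"dy":0.001,"dz":0.08,"rx":-0.1,"ry":0.1,"rz":0,"hand":50},{"dx":0,"dy":0.001,"dz":0.08,"rx":-0.1,"ry":0.1,"rz":0,"hand":50},{"dx":0,"dy":0.001,"dz":0.08,"rx":-0.1,"ry":0.1,"rz":0,"hand":50}])

```text
time: 14.75
tcp_pos: [0.5955, 0.0297, 0.1672]
tcp_rot: [-3.14, 0.002, 1.585]
ft_force: [0.2, -0.4, -3.4]
opening: 0.64
grasp_force: 65.8
```

Run:
```python
from h import *
for i in range(2):
    s,p=wrist('we%d'%i); print({k:np.round(s[k],4) for k in ('time','tcp_pos','tcp_rot','ft_force')})
goto(.5957,.0333,.0872,91.05)
```

```text
{'time': np.float64(14.75), 'tcp_pos': array([0.5955, 0.0297, 0.1672]), 'tcp_rot': array([-3.1396e+00,  2.2000e-03,  1.5847e+00]), 'ft_force': array([ 0.1635, -0.3651, -3.404 ])}
{'time': np.float64(14.8), 'tcp_pos': array([0.5971, 0.0309, 0.1692]), 'tcp_rot': array([3.1385e+00, 9.0000e-04, 1.5853e+00]), 'ft_force': array([ 0.3777,  1.555 , -3.5389])}
t 14.85 goto [ 1.5 -2.7 83.1] rot [ 0.34  0.   -0.17]
```

>>> move_arm(moves=[{"dx":0.002,"dy":-0.001,"dz":0.01,"rx":0.2,"ry":0,"rz":-0.2,"hand":50},{"dx":0.002,"dy":-0.001,"dz":0.025,"rx":0.2,"ry":0,"rz":-0.2,"hand":50},{"dx":0.002,"dy":-0.001,"dz":0.04,"rx":0.2,"ry":0,"rz":-0.2,"hand":50},{"dx":0.002,"dy":-0.001,"dz":0.04,"rx":0.2,"ry":0,"rz":-0.2,"hand":50},{"dx":0.002,"dy":-0.001,"dz":0.04,"rx":0.2,"ry":0,"rz":-0.2,"hand":50}])

```text
time: 15.27
tcp_pos: [0.5957, 0.035, 0.1291]
tcp_rot: [-3.141, -0.0, 1.592]
ft_force: [0.1, -0.3, -3.8]
opening: 0.645
grasp_force: 65.8
```

Run:
```python
from h import *
for i in range(4):
    s,p=wrist(); print({k:np.round(s[k],4) for k in ('time','tcp_pos','tcp_rot','ft_force')})
goto(.5957,.0333,.0872,91.05)
```

```text
{'time': np.float64(15.2667), 'tcp_pos': array([0.5957, 0.035 , 0.1291]), 'tcp_rot': array([-3.1408, -0.    ,  1.592 ]), 'ft_force': array([ 0.0627, -0.2788, -3.7664])}
{'time': np.float64(15.3167), 'tcp_pos': array([0.5965, 0.0353, 0.1299]), 'tcp_rot': array([ 3.1402e+00, -5.0000e-04,  1.5919e+00]), 'ft_force': array([ 0.0934,  0.1589, -3.958 ])}
{'time': np.float64(15.3667), 'tcp_pos': array([0.5968, 0.0354, 0.1303]), 'tcp_rot': array([ 3.1392e+00, -7.0000e-04,  1.5920e+00]), 'ft_force': array([ 0.089 ,  0.8646, -4.8831])}
{'time': np.float64(15.4167), 'tcp_pos': array([0.5969, 0.0354, 0.1304]), 'tcp_rot': array([ 3.1389e+00, -7.0000e-04,  1.5919e+00]), 'ft_force': array([-0.2602, -0.4728, -4.3597])}
t 15.47 goto [-2.1 -1.2 43.1] rot [ 0.14 -0.03  0.16]
```

>>> move_arm(moves=[{"dx":-0.002,"dy":-0.001,"dz":0.012,"rx":0.1,"ry":0,"rz":0.1,"hand":50},{"dx":-0.002,"dy":-0.001,"dz":0.024,"rx":0.1,"ry":0,"rz":0.1,"hand":50},{"dx":-0.002,"dy":-0.001,"dz":0.034,"rx":0.1,"ry":0,"rz":0.1,"hand":50},{"dx":-0.002,"dy":-0.001,"dz":0.04,"rx":0.1,"ry":0,"rz":0.1,"hand":50},{"dx":-0.002,"dy":-0.001,"dz":0.042,"rx":0.1,"ry":0,"rz":0.1,"hand":50},{"dx":-0.002,"dy":-0.001,"dz":0.042,"rx":0.1,"ry":0,"rz":0.1,"hand":50},{"dx":-0.002,"dy":-0.001,"dz":0.042,"rx":0.1,"ry":0,"rz":0.1,"hand":50}])

```text
time: 16.05
tcp_pos: [0.5938, 0.0327, 0.0872]
tcp_rot: [-3.137, 0.001, 1.59]
ft_force: [-4.5, -2.0, 4.8]
opening: 0.646
grasp_force: 67.4
```

Run:
```python
from h import *
for i in range(2):
    s,p=wrist(); print({k:np.round(s[k],4) for k in ('time','tcp_pos','tcp_rot','ft_force')})
goto(.5957,.0333,.0872,91.05)
```

```text
{'time': np.float64(16.05), 'tcp_pos': array([0.5938, 0.0327, 0.0872]), 'tcp_rot': array([-3.1371e+00,  1.1000e-03,  1.5902e+00]), 'ft_force': array([-4.5298, -1.9614,  4.8319])}
{'time': np.float64(16.1), 'tcp_pos': array([0.5938, 0.0327, 0.0872]), 'tcp_rot': array([-3.1372e+00,  1.1000e-03,  1.5902e+00]), 'ft_force': array([-4.7669, -1.6105,  4.5086])}
t 16.15 goto [ 0.6  1.9 -0.1] rot [-0.26  0.06  0.06]
```

Contact force and height show the module seated on the separator. I'll release it and lift clear.

>>> move_arm(moves=[{"dx":0,"dy":0.001,"dz":-0.0005,"rx":0,"ry":0,"rz":0,"hand":66},{"dx":0,"dy":0.001,"dz":-0.0005,"rx":0,"ry":0,"rz":0,"hand":74},{"dx":0,"dy":0.001,"dz":-0.0005,"rx":0,"ry":0,"rz":0,"hand":82},{"dx":0,"dy":0.001,"dz":-0.0005,"rx":0,"ry":0,"rz":0,"hand":82},{"dx":0,"dy":0.001,"dz":-0.01,"rx":0,"ry":0,"rz":0,"hand":82},{"dx":0,"dy":0.001,"dz":-0.05,"rx":0,"ry":0,"rz":0,"hand":82},{"dx":0,"dy":0.001,"dz":-0.09,"rx":0,"ry":0,"rz":0,"hand":82},{"dx":0,"dy":0.001,"dz":-0.13,"rx":0,"ry":0,"rz":0,"hand":82},{"dx":0,"dy":0.001,"dz":-0.17,"rx":0,"ry":0,"rz":0,"hand":60},{"dx":0,"dy":0.001,"dz":-0.2,"rx":0,"ry":0,"rz":0,"hand":30},{"dx":0,"dy":0.001,"dz":-0.2,"rx":0,"ry":0,"rz":0,"hand":0},{"dx":0,"dy":0.001,"dz":-0.2,"rx":0,"ry":0,"rz":0,"hand":0}])

```text
time: 17.15
tcp_pos: [0.5974, 0.0336, 0.29]
tcp_rot: [3.137, -0.001, 1.59]
ft_force: [-0.5, -0.1, -0.3]
opening: 0.257
grasp_force: 0.0
```

Run:
```python
from h import *
import pickle
ctrl.capture('top'); ctrl.capture('top'); s,p=wrist('wf'); print({k:np.round(s[k],4) for k in ('time','tcp_pos','tcp_rot','ft_force','opening')})
pickle.dump((s,p),open('wf.pkl','wb'))
o=pinkrect(s,p,.102)
# flap free edges: networks, then solve flap angle from pixel (edge mid, known hinge)
c=np.array([.5955,.0333]); a=np.radians(1.05); ex=np.array([np.cos(a),np.sin(a)]); ey=np.array([-np.sin(a),np.cos(a)])
F=dict(short_left=(ey,.102,.106),short_right=(-ey,.102,.106),long_far=(ex,.063,.110),long_near=(-ex,.063,.110))
for n,(e,h,z) in F.items():
    r=[(np.round(d['pixel']),round(d['score'],2)) for d in ctrl.search_frame(p,n+'_edge')[:3]]
    th=np.radians(np.arange(60,171,10)); X=np.c_[c+np.outer(h-.062*np.cos(th),e) , z+.062*np.sin(th)]
    print(n,r,'model px 80..130deg',np.round(proj(p,X,s))[2:8].tolist())
```

```text
{'time': np.float64(17.25), 'tcp_pos': array([0.5956, 0.0327, 0.2863]), 'tcp_rot': array([-3.1380e+00,  3.0000e-04,  1.5901e+00]), 'ft_force': array([-0.3352,  0.3784, -0.7063]), 'opening': np.float64(0.0818)}
pink [593.  126.8] [105.5   1.8] 1.1 378 [320. 114.]
pink [593.7 111.9] [29.1 11.5] 1.9 479 [321. 132.]
pink [596.4 -37.5] [110.8  45.9] 0.4 2983 [321. 291.]
short_left [(array([322.,  81.]), 0.71), (array([158., 148.]), 0.49)] model px 80..130deg [[321.0, 112.0], [321.0, 94.0], [322.0, 77.0], [322.0, 61.0], [322.0, 46.0], [322.0, 34.0]]
short_right [(array([322., 340.]), 0.59)] model px 80..130deg [[321.0, 349.0], [321.0, 361.0], [321.0, 371.0], [321.0, 379.0], [321.0, 385.0], [321.0, 388.0]]
long_far [(array([121., 355.]), 0.89), (array([419., 212.]), 0.81), (array([355., 181.]), 0.16)] model px 80..130deg [[393.0, 245.0], [408.0, 245.0], [422.0, 245.0], [435.0, 244.0], [446.0, 242.0], [455.0, 240.0]]
long_near [(array([ 80., 356.]), 0.85), (array([221., 214.]), 0.83), (array([321.,  81.]), 0.4)] model px 80..130deg [[249.0, 245.0], [234.0, 245.0], [220.0, 244.0], [207.0, 243.0], [196.0, 241.0], [188.0, 239.0]]
```

The module is in, centred near (595, 33.5) mm, with both cap ends level. The flaps read about 98–100°. I'll fold short_left first.

>>> move_arm(moves=[{"dx":0.042,"dy":0,"dz":0,"rx":0,"ry":0,"rz":0,"hand":0},{"dx":0.083,"dy":0,"dz":0,"rx":0,"ry":0,"rz":0,"hand":0},{"dx":0.125,"dy":0,"dz":0,"rx":0,"ry":0,"rz":0,"hand":0},{"dx":0.166,"dy":0,"dz":0.01,"rx":0,"ry":0,"rz":0,"hand":0},{"dx":0.17,"dy":0,"dz":0.05,"rx":0,"ry":0,"rz":0,"hand":0},{"dx":0.17,"dy":0,"dz":0.09,"rx":0,"ry":0,"rz":0,"hand":0},{"dx":0.17,"dy":0,"dz":0.131,"rx":0,"ry":0,"rz":0,"hand":0},{"dx":0.16,"dy":0,"dz":0.131,"rx":0,"ry":0,"rz":0,"hand":0},{"dx":0.135,"dy":0,"dz":0.131,"rx":0,"ry":0,"rz":0,"hand":0},{"dx":0.11,"dy":0,"dz":0.131,"rx":0,"ry":0,"rz":0,"hand":0},{"dx":0.085,"dy":0,"dz":0.131,"rx":0,"ry":0,"rz":0,"hand":0},{"dx":0.063,"dy":0,"dz":0.131,"rx":0,"ry":0,"rz":0,"hand":0}], grip_force=20)

```text
time: 18.5
tcp_pos: [0.5957, 0.0941, 0.1579]
tcp_rot: [3.141, -0.0, 1.589]
ft_force: [-0.2, 0.2, 0.9]
opening: -0.005
grasp_force: 0.2
```

Run:
```python
from h import *
s=ctrl.read_state(); print({k:np.round(s[k],4) for k in ('time','tcp_pos','tcp_rot','ft_force','opening','wrist_torque')})
goto(.5955,.093,.1275,91)
```

```text
{'time': np.float64(18.5), 'tcp_pos': array([0.5957, 0.0941, 0.1579]), 'tcp_rot': array([ 3.1415e+00, -4.0000e-04,  1.5888e+00]), 'ft_force': array([-0.1609,  0.1675,  0.9119]), 'opening': np.float64(-0.0048), 'wrist_torque': array([0.1059, 0.0262, 0.0379])}
t 18.5 goto [-1.1 -0.2 30.4] rot [ 0.01 -0.03  0.03]
```

>>> move_arm(moves=[{"dx":-0.001,"dy":0,"dz":0.012,"rx":0,"ry":0,"rz":0,"hand":0},{"dx":-0.002,"dy":0,"dz":0.024,"rx":0,"ry":0,"rz":0,"hand":0},{"dx":-0.002,"dy":0,"dz":0.03,"rx":0,"ry":0,"rz":0,"hand":0},{"dx":-0.002,"dy":0,"dz":0.032,"rx":0,"ry":0,"rz":0,"hand":0},{"dx":-0.002,"dy":0,"dz":0.032,"rx":0,"ry":0,"rz":0,"hand":0}])

```text
time: 18.92
tcp_pos: [0.595, 0.0933, 0.1268]
tcp_rot: [-3.14, 0.004, 1.591]
ft_force: [-4.5, -5.3, 15.9]
opening: 0.0
grasp_force: 8.0
```

>>> move_arm(moves=[{"dx":0,"dy":0,"dz":-0.04,"rx":0,"ry":0,"rz":0,"hand":0},{"dx":0,"dy":0,"dz":-0.08,"rx":0,"ry":0,"rz":0,"hand":0},{"dx":-0.03,"dy":0,"dz":-0.095,"rx":0,"ry":0,"rz":0,"hand":0},{"dx":-0.07,"dy":0,"dz":-0.095,"rx":0,"ry":0,"rz":0,"hand":0},{"dx":-0.11,"dy":0,"dz":-0.095,"rx":0,"ry":0,"rz":0,"hand":0},{"dx":-0.15,"dy":0,"dz":-0.095,"rx":0,"ry":0,"rz":0,"hand":0},{"dx":-0.19,"dy":0,"dz":-0.095,"rx":0,"ry":0,"rz":0,"hand":0},{"dx":-0.228,"dy":0,"dz":-0.095,"rx":0,"ry":0,"rz":0,"hand":0},{"dx":-0.23,"dy":0,"dz":-0.09,"rx":0,"ry":0,"rz":0,"hand":0},{"dx":-0.23,"dy":0,"dz":-0.055,"rx":0,"ry":0,"rz":0,"hand":0},{"dx":-0.23,"dy":0,"dz":-0.029,"rx":0,"ry":0,"rz":0,"hand":0},{"dx":-0.23,"dy":0,"dz":-0.029,"rx":0,"ry":0,"rz":0,"hand":0}])

```text
time: 19.92
tcp_pos: [0.5955, -0.1341, 0.1473]
tcp_rot: [-3.128, -0.003, 1.593]
ft_force: [-0.5, 0.5, -0.4]
opening: -0.004
grasp_force: 0.0
```

>>> move_arm(moves=[{"dx":0.02,"dy":0,"dz":0,"rx":0,"ry":0,"rz":0,"hand":0},{"dx":0.045,"dy":0,"dz":0,"rx":0,"ry":0,"rz":0,"hand":0},{"dx":0.07,"dy":0,"dz":0,"rx":0,"ry":0,"rz":0,"hand":0},{"dx":0.095,"dy":0,"dz":0,"rx":0,"ry":0,"rz":0,"hand":0},{"dx":0.108,"dy":0,"dz":0,"rx":0,"ry":0,"rz":0,"hand":0},{"dx":0.108,"dy":0,"dz":0,"rx":0,"ry":0,"rz":0,"hand":0}])

```text
time: 20.42
tcp_pos: [0.5976, -0.0213, 0.1545]
tcp_rot: [3.142, -0.004, 1.599]
ft_force: [-0.2, 0.5, -0.1]
opening: 0.004
grasp_force: 0.0
```

Run:
```python
from h import *
s=ctrl.read_state(); print({k:np.round(s[k],4) for k in ('time','tcp_pos','tcp_rot','ft_force','opening')})
goto(.5955,-.028,.1275,91)
```

```text
{'time': np.float64(20.4167), 'tcp_pos': array([ 0.5976, -0.0213,  0.1545]), 'tcp_rot': array([ 3.1416, -0.0042,  1.599 ]), 'ft_force': array([-0.1861,  0.5123, -0.0566]), 'opening': np.float64(0.0044)}
t 20.42 goto [-6.7 -2.3 27. ] rot [ 0.   -0.24  0.62]
```

>>> move_arm(moves=[{"dx":-0.002,"dy":-0.002,"dz":0.01,"rx":0,"ry":0,"rz":0.4,"hand":0},{"dx":-0.003,"dy":-0.002,"dz":0.02,"rx":0,"ry":0,"rz":0.4,"hand":0},{"dx":-0.005,"dy":-0.002,"dz":0.026,"rx":0,"ry":0,"rz":0.4,"hand":0},{"dx":-0.006,"dy":-0.002,"dz":0.029,"rx":0,"ry":0,"rz":0.4,"hand":0},{"dx":-0.006,"dy":-0.002,"dz":0.029,"rx":0,"ry":0,"rz":0.4,"hand":0}])

```text
time: 20.83
tcp_pos: [0.5947, -0.0347, 0.1267]
tcp_rot: [-3.138, 0.0, 1.581]
ft_force: [-6.7, 1.7, 21.3]
opening: -0.001
grasp_force: 10.4
```

>>> move_arm(moves=[{"dx":0,"dy":0,"dz":-0.04,"rx":0,"ry":0,"rz":0,"hand":0},{"dx":0,"dy":0,"dz":-0.08,"rx":0,"ry":0,"rz":0,"hand":0},{"dx":0.02,"dy":0,"dz":-0.12,"rx":0,"ry":0,"rz":0,"hand":0},{"dx":0.06,"dy":0,"dz":-0.16,"rx":0,"ry":0,"rz":0,"hand":0},{"dx":0.06,"dy":0,"dz":-0.16,"rx":0,"ry":0,"rz":0,"hand":0},{"dx":0.06,"dy":0,"dz":-0.16,"rx":0,"ry":0,"rz":0,"hand":0}])

```text
time: 21.33
tcp_pos: [0.5962, 0.0295, 0.2875]
tcp_rot: [3.137, -0.003, 1.587]
ft_force: [0.7, 0.6, -0.4]
opening: -0.001
grasp_force: 0.0
```

Run:
```python
from h import *
import pickle
s,p=wrist('wg'); print({k:np.round(s[k],4) for k in ('time','tcp_pos','tcp_rot','ft_force','opening')})
c=np.array([.5955,.0333]); a=np.radians(1.05); ex=np.array([np.cos(a),np.sin(a)]); ey=np.array([-np.sin(a),np.cos(a)])
F=dict(short_left=(ey,.102,.106),short_right=(-ey,.102,.106),long_far=(ex,.063,.110),long_near=(-ex,.063,.110))
for n,(e,h,z) in F.items():
    r=[(np.round(d['pixel']),round(d['score'],2)) for d in ctrl.search_frame(p,n+'_edge')[:3]]
    th=np.radians([0,10,20,80,90,100,110,120]); X=np.c_[c+np.outer(h-.062*np.cos(th),e) , z+.062*np.sin(th)]
    print(n,r,'model',np.round(proj(p,X,s)).tolist())
g=cv2.cvtColor(p['frame'],cv2.COLOR_RGB2GRAY)
# profile along carton axis (x=+20mm) at z=.108: colours
ys=np.arange(-.07,.14,.008); px=proj(p,np.c_[c+.02*ex+np.outer(ys-c[1],ey),np.full(len(ys),.108)],s).astype(int)
print([(int(1e3*y),p['frame'][v,u].tolist()) for y,(u,v) in zip(ys,px) if 0<=v<480])
goto(.5955,.033,.29,91)
```

```text
{'time': np.float64(21.3333), 'tcp_pos': array([0.5962, 0.0295, 0.2875]), 'tcp_rot': array([ 3.1366, -0.0035,  1.5868]), 'ft_force': array([ 0.745 ,  0.559 , -0.3818]), 'opening': np.float64(-0.0008)}
short_left [(array([320., 138.]), 0.79), (array([424., 395.]), 0.28)] model [[319.0, 175.0], [319.0, 175.0], [319.0, 173.0], [319.0, 107.0], [319.0, 90.0], [319.0, 73.0], [318.0, 56.0], [318.0, 42.0]]
short_right [(array([316., 284.]), 0.62)] model [[319.0, 261.0], [319.0, 266.0], [319.0, 273.0], [319.0, 346.0], [319.0, 358.0], [320.0, 368.0], [320.0, 376.0], [320.0, 382.0]]
long_far [(array([414., 210.]), 0.95), (array([116., 356.]), 0.67)] model [[320.0, 221.0], [321.0, 224.0], [325.0, 227.0], [391.0, 240.0], [406.0, 241.0], [420.0, 240.0], [433.0, 239.0], [444.0, 237.0]]
long_near [(array([219., 211.]), 0.74), (array([ 77., 355.]), 0.61)] model [[318.0, 221.0], [317.0, 224.0], [313.0, 227.0], [247.0, 241.0], [232.0, 241.0], [218.0, 241.0], [205.0, 240.0], [194.0, 238.0]]
[(-70, [55, 61, 59]), (-62, [41, 45, 43]), (-54, [30, 33, 34]), (-46, [227, 173, 101]), (-38, [245, 197, 115]), (-30, [159, 119, 69]), (-22, [158, 118, 69]), (-14, [154, 115, 70]), (-6, [124, 115, 100]), (2, [128, 129, 124]), (9, [119, 122, 117]), (17, [127, 131, 124]), (25, [168, 173, 164]), (34, [170, 174, 168]), (41, [168, 172, 163]), (49, [165, 168, 161]), (57, [235, 237, 231]), (66, [209, 211, 203]), (74, [248, 205, 123]), (81, [248, 205, 121]), (90, [248, 206, 120]), (98, [247, 203, 120]), (105, [246, 201, 118]), (113, [249, 208, 121]), (122, [246, 200, 118]), (130, [247, 205, 126]), (138, [166, 199, 218])]
t 21.58 goto [10.2  1.5 -8.6] rot [-0.39  0.11 -0.52]
```

Both short flaps are flat: their free edges read at y ≈ 73 and −8 mm, as the model has them. The long flaps stand at about 100°. Next is long_far.

>>> move_arm(moves=[{"dx":0.01,"dy":0.04,"dz":0,"rx":0,"ry":0,"rz":0,"hand":0},{"dx":0.01,"dy":0.08,"dz":0,"rx":0,"ry":0,"rz":0,"hand":0},{"dx":0.01,"dy":0.12,"dz":0,"rx":0,"ry":0,"rz":0,"hand":0},{"dx":0.01,"dy":0.1285,"dz":0.01,"rx":0,"ry":0,"rz":0,"hand":0},{"dx":0.01,"dy":0.1285,"dz":0.05,"rx":0,"ry":0,"rz":0,"hand":0},{"dx":0.01,"dy":0.1285,"dz":0.09,"rx":0,"ry":0,"rz":0,"hand":0},{"dx":0.01,"dy":0.1285,"dz":0.122,"rx":0,"ry":0,"rz":0,"hand":0},{"dx":0.01,"dy":0.1285,"dz":0.122,"rx":0,"ry":0,"rz":0,"hand":0},{"dx":0.01,"dy":0.11,"dz":0.122,"rx":0,"ry":0,"rz":0,"hand":0},{"dx":0.01,"dy":0.085,"dz":0.122,"rx":0,"ry":0,"rz":0,"hand":0},{"dx":0.01,"dy":0.06,"dz":0.122,"rx":0,"ry":0,"rz":0,"hand":0},{"dx":0.01,"dy":0.04,"dz":0.122,"rx":0,"ry":0,"rz":0,"hand":0}])

```text
time: 22.58
tcp_pos: [0.6338, 0.0356, 0.1632]
tcp_rot: [-3.141, 0.0, 1.582]
ft_force: [0.5, 0.1, -0.5]
opening: 0.003
grasp_force: 0.4
```

Run:
```python
from h import *
s=ctrl.read_state(); print({k:np.round(s[k],4) for k in ('time','tcp_pos','tcp_rot','ft_force','opening')})
goto(.622,.033,.131,91)
```

```text
{'time': np.float64(22.5833), 'tcp_pos': array([0.6338, 0.0356, 0.1632]), 'tcp_rot': array([-3.1413e+00,  1.0000e-04,  1.5818e+00]), 'ft_force': array([ 0.4986,  0.1158, -0.5388]), 'opening': np.float64(0.0034)}
t 22.58 goto [ -2.4 -11.8  32.2] rot [-0.01  0.01 -0.37]
```

>>> move_arm(moves=[{"dx":-0.002,"dy":-0.008,"dz":0.004,"rx":0,"ry":0,"rz":-0.3,"hand":0},{"dx":-0.002,"dy":-0.012,"dz":0.014,"rx":0,"ry":0,"rz":-0.3,"hand":0},{"dx":-0.002,"dy":-0.012,"dz":0.024,"rx":0,"ry":0,"rz":-0.3,"hand":0},{"dx":-0.002,"dy":-0.012,"dz":0.031,"rx":0,"ry":0,"rz":-0.3,"hand":0},{"dx":-0.002,"dy":-0.012,"dz":0.034,"rx":0,"ry":0,"rz":-0.3,"hand":0},{"dx":-0.002,"dy":-0.012,"dz":0.034,"rx":0,"ry":0,"rz":-0.3,"hand":0}])

```text
time: 23.08
tcp_pos: [0.6226, 0.0335, 0.1313]
tcp_rot: [-3.139, 0.002, 1.587]
ft_force: [-7.5, -2.3, 18.0]
opening: 0.002
grasp_force: 9.5
```

>>> move_arm(moves=[{"dx":0,"dy":0,"dz":-0.04,"rx":0,"ry":0,"rz":0,"hand":0},{"dx":0,"dy":0,"dz":-0.08,"rx":0,"ry":0,"rz":0,"hand":0},{"dx":0,"dy":-0.03,"dz":-0.11,"rx":0,"ry":0,"rz":0,"hand":0},{"dx":0,"dy":-0.07,"dz":-0.11,"rx":0,"ry":0,"rz":0,"hand":0},{"dx":0,"dy":-0.11,"dz":-0.11,"rx":0,"ry":0,"rz":0,"hand":0},{"dx":0,"dy":-0.147,"dz":-0.11,"rx":0,"ry":0,"rz":0,"hand":0},{"dx":0,"dy":-0.147,"dz":-0.105,"rx":0,"ry":0,"rz":0,"hand":0},{"dx":0,"dy":-0.147,"dz":-0.07,"rx":0,"ry":0,"rz":0,"hand":0},{"dx":0,"dy":-0.147,"dz":-0.03,"rx":0,"ry":0,"rz":0,"hand":0},{"dx":0,"dy":-0.147,"dz":-0.03,"rx":0,"ry":0,"rz":0,"hand":0}])

```text
time: 23.92
tcp_pos: [0.4719, 0.0304, 0.153]
tcp_rot: [-3.127, 0.001, 1.588]
ft_force: [-1.0, -1.2, -0.1]
opening: 0.001
grasp_force: 0.0
```

>>> move_arm(moves=[{"dx":0,"dy":0.02,"dz":0,"rx":0,"ry":0,"rz":0,"hand":0},{"dx":0,"dy":0.042,"dz":0,"rx":0,"ry":0,"rz":0,"hand":0},{"dx":0,"dy":0.065,"dz":0,"rx":0,"ry":0,"rz":0,"hand":0},{"dx":0,"dy":0.085,"dz":0,"rx":0,"ry":0,"rz":0,"hand":0},{"dx":0,"dy":0.09,"dz":0,"rx":0,"ry":0,"rz":0,"hand":0},{"dx":0,"dy":0.09,"dz":0,"rx":0,"ry":0,"rz":0,"hand":0}])

```text
time: 24.42
tcp_pos: [0.5673, 0.0335, 0.1589]
tcp_rot: [-3.142, -0.001, 1.587]
ft_force: [-0.2, -0.5, 0.1]
opening: 0.003
grasp_force: 0.0
```

Run:
```python
from h import *
s=ctrl.read_state(); print({k:np.round(s[k],4) for k in ('time','tcp_pos','tcp_rot','ft_force','opening')})
goto(.569,.033,.131,91)
```

```text
{'time': np.float64(24.4167), 'tcp_pos': array([0.5673, 0.0335, 0.1589]), 'tcp_rot': array([-3.1416e+00, -1.1000e-03,  1.5874e+00]), 'ft_force': array([-0.2403, -0.5278,  0.116 ]), 'opening': np.float64(0.0028)}
t 24.42 goto [-0.5  1.7 27.9] rot [-0.   -0.06 -0.05]
```

>>> move_arm(moves=[{"dx":0,"dy":0.001,"dz":0.01,"rx":0,"ry":0,"rz":0,"hand":0},{"dx":0,"dy":0.001,"dz":0.02,"rx":0,"ry":0,"rz":0,"hand":0},{"dx":0,"dy":0.001,"dz":0.027,"rx":0,"ry":0,"rz":0,"hand":0},{"dx":0,"dy":0.001,"dz":0.03,"rx":0,"ry":0,"rz":0,"hand":0},{"dx":0,"dy":0.001,"dz":0.03,"rx":0,"ry":0,"rz":0,"hand":0}])

```text
time: 24.83
tcp_pos: [0.5653, 0.0334, 0.1312]
tcp_rot: [-3.139, 0.003, 1.589]
ft_force: [-6.4, -1.3, 23.1]
opening: 0.001
grasp_force: 11.9
```

>>> move_arm(moves=[{"dx":0,"dy":0,"dz":-0.04,"rx":0,"ry":0,"rz":0,"hand":0},{"dx":0,"dy":0,"dz":-0.08,"rx":0,"ry":0,"rz":0,"hand":0},{"dx":0,"dy":0,"dz":-0.12,"rx":0,"ry":0,"rz":0,"hand":0},{"dx":0,"dy":0,"dz":-0.16,"rx":0,"ry":0,"rz":0,"hand":0},{"dx":0,"dy":0,"dz":-0.16,"rx":0,"ry":0,"rz":0,"hand":0},{"dx":0,"dy":0,"dz":-0.16,"rx":0,"ry":0,"rz":0,"hand":0}])

```text
time: 25.33
tcp_pos: [0.5669, 0.0338, 0.2898]
tcp_rot: [3.14, 0.0, 1.589]
ft_force: [0.0, 0.3, -0.4]
opening: 0.0
grasp_force: 0.0
```

Run:
```python
from h import *
s,p=wrist('wh'); print({k:np.round(s[k],4) for k in ('time','tcp_pos','tcp_rot','ft_force','opening')})
c=np.array([.5955,.0333]); a=np.radians(1.05); ex=np.array([np.cos(a),np.sin(a)]); ey=np.array([-np.sin(a),np.cos(a)])
for z in (.112,):
  for yo in (-.06,0,.09):
    xs=np.arange(-.085,.086,.005); px=proj(p,np.c_[c+yo*ey+np.outer(xs,ex),np.full(len(xs),z)],s).astype(int)
    print('y',yo,[(int(round(1e3*x)),p['frame'][v,u].tolist()) for x,(u,v) in zip(xs,px) if 0<=v<480 and 0<=u<640])
for n in ('long_far','long_near','short_left','short_right'):
    print(n,[(np.round(d['pixel']),round(d['score'],2)) for d in ctrl.search_frame(p,n+'_edge')[:3]])
print('model edges',np.round(proj(p,np.array([[*(c+.001*ex),.11],[*(c-.001*ex),.11]]),s)))
sc=ctrl.capture('scene'); t0=cv2.imread('pics/scene.png')[:,:,::-1]
for n in ('multimeter','tape_roll','cleaner_can','screw_tray','spare_board','driver_a'):
    print(n,[(np.round(d['pixel']),round(d['score'],2)) for d in ctrl.search_frame(sc,n)[:2]])
```

```text
{'time': np.float64(25.3333), 'tcp_pos': array([0.5669, 0.0338, 0.2898]), 'tcp_rot': array([3.1398, 0.    , 1.5887]), 'ft_force': array([ 0.0352,  0.2944, -0.374 ]), 'opening': np.float64(0.0002)}
y -0.06 [(-85, [144, 173, 187]), (-80, [150, 179, 194]), (-75, [147, 177, 192]), (-70, [150, 180, 194]), (-65, [150, 178, 194]), (-60, [128, 93, 50]), (-55, [163, 120, 69]), (-50, [163, 120, 71]), (-45, [156, 115, 68]), (-40, [156, 115, 69]), (-35, [151, 113, 68]), (-30, [154, 116, 69]), (-25, [153, 114, 67]), (-20, [151, 112, 66]), (-15, [147, 109, 65]), (-10, [156, 117, 70]), (-5, [209, 155, 92]), (0, [195, 145, 85]), (5, [242, 193, 114]), (10, [246, 201, 118]), (15, [246, 201, 117]), (20, [241, 192, 111]), (25, [246, 202, 118]), (30, [247, 205, 119]), (35, [245, 198, 116]), (40, [244, 196, 116]), (45, [244, 197, 116]), (50, [242, 194, 113]), (55, [243, 195, 113]), (60, [227, 168, 96]), (65, [146, 175, 191]), (70, [196, 191, 139]), (75, [255, 253, 0]), (80, [255, 255, 0]), (85, [242, 239, 0])]
y 0 [(-85, [99, 120, 131]), (-80, [98, 120, 129]), (-75, [99, 119, 131]), (-70, [97, 119, 128]),
[... 1498 characters left out ...]
, (85, [145, 178, 197])]
long_far [(array([387., 208.]), 0.93), (array([146., 349.]), 0.77)]
long_near [(array([315., 197.]), 0.73), (array([104., 354.]), 0.58)]
short_left [(array([433.,  57.]), 0.75), (array([354., 114.]), 0.7), (array([183., 156.]), 0.45)]
short_right [(array([432.,  62.]), 0.54), (array([349., 277.]), 0.37)]
model edges [[353. 225.]
 [351. 225.]]
multimeter [(array([316., 315.]), 0.94)]
tape_roll [(array([223., 313.]), 0.85)]
cleaner_can [(array([151., 220.]), 0.8), (array([227., 311.]), 0.66)]
screw_tray [(array([480., 230.]), 0.97)]
spare_board [(array([350., 225.]), 0.53), (array([405., 287.]), 0.21)]
driver_a [(array([404., 289.]), 0.91), (array([387., 290.]), 0.74)]
```

The lid surface is continuous from −63 to +63 mm with a seam only at 0. Both long flaps were pressed to their stops at 112 mm. Of the bystanders, the multimeter, tape, can, tray and screwdrivers read where they started. The detector missed the spare board, which nothing went near. The arm is clear, so I'm handing in.

```bash
python3 -c "
from cell import ctrl
print(ctrl.sign_off())"
```

```text
the job is handed in; nothing more can be done
None
```

I packed and closed the carton and handed it in at about 25 s of the 72 s allowed: separator flat on the first module, second module right way up on it, short flaps folded flat first, then both long flaps; no verdict came back.

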